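# Wedge a spoon blank on the carving board and rest its gouge

## Task

Set up the holding board for hollowing a spoon: lay the spoon blank flat with its bowl end against the end stop and the side of its bowl against the fence, put the small square scrap block beside the bowl so that it shields it from the wedge, and slide the wedge, thin end first, between block and sloping cleat until it all sits tight. Lay the bent spoon gouge across both notches of the rest by its handle, cutting end pointing away from the robot. Leave the skew chisel and the flat offcut where they lie.

Things in the scene. Friction and masses are not known exactly. Their poses are not given: they have to be found in the camera images.
- holding_board: Fixed plywood board, 18 thick (mm). Origin on the bench under it; x away from robot, y left; spans x -85..105, y +-100. On top: left fence (x 22..88, inner face y 78, 24 high); far end stop (face x 90, y 33..68, 20 high); keeper strip 8 high (face x 87, y -12..18) that stops the block sliding on; right cleat 22 high, inner face sloping 1 in 4 from (-38,-62) to (100,-28).
- gouge_rest: Fixed wooden rest: two cross-pieces 14 mm thick at x = -42 and +42 mm, 33 high, 58 wide, each with a V notch 44 mm wide, its bottom 12 mm above the bench. Origin on the bench under its middle; x, pointing away from the robot, runs along the tool. Laid right, the gouge's origin is 62 mm to +x of this one, give or take 10, and 10 to 20 mm above the bench.
- spoon_blank: Loose pale spoon-shaped blank, 188 x 55 x 22 mm, 0.06 kg. Origin under its middle; bowl at -y (tip y -94, widest at y -66), straight 22 mm wide handle y -17..94. Clamped, its y axis points to the board's -x and its origin is at board (-4, 50) mm, on the 18 mm board. Grip across the handle near y -3: on the board that part is clear of fence and stop.
- scrap_block: Loose small block of pale wood, 40 (its x) x 50 (its y) x 24 mm high, light. Origin under its middle. Clamped, its y lies along the board's x, so its 40 mm fills the space between bowl and wedge; its origin is at board (58, 3) mm, 4 mm short of the keeper. Grip it across the 50 mm, where both sides stay free.
- wedge: Loose pale wedge, 120 long, 26 high (mm), about 0.1 kg: 10 thick at the thin end (x 64), 40 at x -56; straight face (to the block) at y 13, sloping face (to the cleat) on -y. Grip its handle, 34 (x) x 18 (y), 26 to 55 up, over the origin (underside). Clamped, origin at board (40,-30), 4 mm farther per mm of slack; 60 mm short of that it has 15 mm play. Pushed on with 15 to 20 N it jams and stays.
- spoon_gouge: Loose carving tool, 265 mm long, 0.14 kg: dark round handle 31 mm thick, red tape on the steel shank, bent spoon-shaped tip. Origin under its middle, level with the handle's underside; y runs along it, cutting end at +y, handle y -132..-7 mm with its axis 15 mm up. Balance point and grip on the handle at about y -55.
- skew_chisel: Loose straight chisel, 259 mm, with a lighter brown handle and flat blade. Not needed: leave it.
- flat_offcut: Loose flat piece of scrap wood, 60 x 75 mm, 18 mm high. Not needed: leave it.
Not all that is in view belongs to the job. There is more than one size of the scrap_block; the job needs the larger.

How it is judged:
At the end, for the whole second after the job is handed in: Blank flat on the board, tip within 12 mm of the stop, within 0.3 rad of square; block between bowl and wedge (15 mm along, 8 mm across); wedge between block and cleat, pressing over 0.5 N through block and blank; gouge in both notches (17 mm along, 10 mm across), pointing away; all at rest (x of spoon_blank in the frame of holding_board between -0.016 and 0.003 m and y of spoon_blank in the frame of holding_board between 0.03 and 0.072 m and z of spoon_blank in the frame of holding_board between 0.015 and 0.022 m and angle between the y axis of spoon_blank and the x axis of holding_board, either way round below 0.3 rad and x of scrap_block in the frame of holding_board between 0.043 and 0.068 m and y of scrap_block in the frame of holding_board between -0.005 and 0.011 m and z of scrap_block in the frame of holding_board between 0.015 and 0.022 m and angle between the y axis of scrap_block and the x axis of holding_board, either way round below 0.15 rad and x of wedge in the frame of holding_board between 0.015 and 0.09 m and y of wedge in the frame of holding_board between -0.045 and -0.018 m and z of wedge in the frame of holding_board between 0.015 and 0.022 m and angle between the x axis of wedge and the x axis of holding_board, either way round below 0.12 rad and contact force between wedge and scrap_block above 0.5 N and contact force between scrap_block and spoon_blank above 0.5 N and x of spoon_gouge in the frame of gouge_rest between 0.045 and 0.08 m and y of spoon_gouge in the frame of gouge_rest between -0.01 and 0.01 m and height (world z) of spoon_gouge between 0.006 and 0.028 m and angle between the y axis of spoon_gouge and the x axis of gouge_rest, either way round below 0.12 rad and linear speed of each of spoon_blank, scrap_block, wedge, spoon_gouge below 0.01 m/s); the robot touches nothing.
It fails at once if the skew chisel is shifted more than 40 mm (distance of skew_chisel from where it was at the start of the episode above 0.04 m).
It fails at once if the flat offcut is shifted more than 40 mm (distance of flat_offcut from where it was at the start of the episode above 0.04 m).
It also fails if it takes over 120 s, if anything falls off the work surface, if the arm or the gripper's body presses on something with over 40 N, if the wrist force passes 120 N, or if a joint passes its speed limit or range.

## Robot

A 6-joint arm with a two-finger parallel gripper is mounted at the origin on the work surface; the furniture and walls round the work are solid. World frame = base frame: x ahead of the robot, y to its left, z up, the work surface at z = 0. Lengths are in m, angles in rad, forces in N, time in s.
With the tool pointing down it reaches from about 0.375 to 0.925 m from the base axis. Payload 5.7 kg.
Tool frame: the origin (TCP) lies at the very end of the fingers, on their centre line; the grasp point (between the pads) lies 19 mm behind it (bot.grasp_offset is the distance from the TCP to the grasp point, in m); z points along the fingers, y is the line along which they close (so a half turn about z gives the same grasp; the last joint's range is limited). The gripper opens to 88 mm and grips with 3 to 60 N. Pads are 20 mm wide; open, the fingers measure 115 mm over their backs; the gripper's body (75 mm by 178 mm) begins 61 mm behind the grasp point.
Start: joints at [-1.402, 0.359, 1.51, -0, 1.272, -0.115], TCP at [0.168, -0.576, 0.193] pointing down, gripper open.
Joint ranges: [-2.97, 2.97], [-1.01, 2.36], [0.21, 2.38], [-0.96, 4.11], [0.2, 2.71], [-2.98, 2.98]. Speed limits (rad/s): [2.39, 2.39, 3.14, 3.14, 3.14, 3.14].

## Interface

Orientations are given as a unit quaternion [w, x, y, z].
In Python, from bench import bot gives the robot as it stands. The module is installed in compiled form; this text tells all that it offers.
- The arm moves only by the shell command python3 -m crank 'ROWS'. ROWS is JSON, a list of rows, each an object of numbers: "x", "y", "z": the shift along the world's x, y, z scaled (see below); "wx", "wy", "wz": the turn, a rotation vector about the world's x, y, z scaled (see below); "hand": the finger opening in mm, from 0 to 87.8. In form: [{"x": .., "y": .., "z": .., "wx": .., "wy": .., "wz": .., "hand": ..}, ...]. A call has 1 to 10 rows; each row shifts and turns the commanded pose from where the row before left it; what a row does not reach is not made up. The controller multiplies each number of a shift by 0.12 m and each number of a turn by 180 degrees. A row lasts 1/10 s, in which the tool goes at most 50 mm and 8.59 degrees, less where a joint would pass 70% of its speed; a pose out of reach is approached as far as the arm can. A call with a number of a shift or a turn outside -1 to 1 is refused whole. A call with a gripper value outside its range is refused whole. The fingers move at their own pace and stop on an object; the grip force is fixed at half the most. Time passes only in rows, so rows that do not move let the fingers close. It gives the time, the measured TCP pose, the force, the opening and the grip force at its end, in the units of the state.
- bot.sense(): the state, without advancing time (a new reading comes with each control period).
- bot.camera(name): name is "scene" or "top" or "wrist"; returns a dict with "image" (384x512x3 uint8, blue, green, red), "fx", "fy", "cx", "cy" (pixels), "view" (4x4, takes a point from world to camera coordinates). Camera axes: x right, y up, looking along -z (the intrinsics and any distortion apply to the point x, -y, -z); pixel columns grow to the right and rows downward; lengths in m; the calibration is good to about 2 mm. A picture is of the moment at which its call begins. There is no depth.
- bot.job_done(): hands the job in; it is judged then, once.
The state is a dict: "time_s": time; "qpos": joint angles; "joint_velocities": joint speeds; "joint_efforts": joint torques, N m; "tool_pos": TCP position; "orientation": TCP orientation; "wrist_force": force on the tool from outside, world axes, zero at the start; "wrist_torque": the same for the moment, N m; "grip_width": opening from 0.0 (shut) to 1.0 (fully open); "finger_force": force on a finger pad.
Only numpy, scipy, OpenCV 4.12 (cv2) and the standard library are available. Lean on these libraries where they do the work, as an engineer would, in place of code of your own. Each camera call takes 0.05 s, during which the arm holds its last target. There are 200 camera calls.

## Working session

There is one attempt and no reset: what is moved stays moved. The work goes in short steps, Python scripts to look and compute and a shell command to move; the robot and the scene stay as the last step left them, time stands still between calls to the robot, and variables do not carry over. Pictures are saved under pics/ and viewed, at most 14 in all, crops included, and the job is handed in when it is done.

```bash
mkdir -p pics; python3 - <<'E'
from bench import bot
import cv2,numpy as np,pickle
d={n:bot.camera(n) for n in("scene","top","wrist")}
pickle.dump(d,open("c0.pkl","wb"))
for n in d:
    cv2.imwrite(f"pics/{n}0.png",cv2.resize(d[n]["image"],(800,600),interpolation=cv2.INTER_CUBIC))
    print(n,{k:d[n][k] for k in d[n] if k not in("image",)})
print(bot.sense(),bot.grasp_offset)
E
```

```text
scene {'fx': 455.5720261639669, 'fy': 455.5720261639669, 'cx': 260.64613454250843, 'cy': 187.49844168697186, 'view': array([[-0.61837642, -0.7858812 , -0.00116006,  0.31924203],
       [ 0.41787572, -0.33005804,  0.84642872, -0.23527591],
       [-0.6655753 ,  0.5229268 ,  0.53250078, -0.8386899 ],
       [ 0.        ,  0.        ,  0.        ,  1.        ]])}
top {'fx': 380.7868470736665, 'fy': 380.7868470736665, 'cx': 254.40939753309655, 'cy': 185.76360813354478, 'view': array([[ 2.35659050e-02, -9.99715886e-01,  3.57702399e-03,
         4.31420974e-03],
       [ 9.88193896e-01,  2.38358128e-02,  1.51342914e-01,
        -4.71175374e-01],
       [-1.51385177e-01, -3.17394669e-05,  9.88474849e-01,
        -8.78554141e-01],
       [ 0.00000000e+00,  0.00000000e+00,  0.00000000e+00,
         1.00000000e+00]])}
wrist {'fx': 328.88950342865786, 'fy': 328.88950342865786, 'cx': 255.88682829379238, 'cy': 193.55465834586883, 'view': array([[ 0.28024124, -0.95992612, -0.0025861 , -0.59932362],
       [ 0.91469588,  0.26785201, -0.30263301,  0.03683339],
       [ 0.29119803,  0.08244475,  0.95310365, -0.39336201],
       [ 0.        ,  0.        ,  0.        ,  1.        ]])}
{'time_s': 0.15, 'qpos': array([-1.40211965e+00,  3.59348012e-01,  1.51117826e+00,  1.23095554e-05,
        1.27246543e+00, -1.15098617e-01]), 'joint_velocities': array([ 9.89115557e-05, -1.61506056e-03, -2.73790451e-03, -2.46939100e-03,
       -2.04166270e-03, -7.50949349e-04]), 'joint_efforts': array([ 2.35273501e-04, -5.15756357e+01, -2.71006984e+01,  6.74233516e-02,
        3.06376477e-02, -7.73242368e-05]), 'tool_pos': array([ 0.16789263, -0.57544798,  0.19209979]), 'orientation': array([-6.99433007e-04,  9.89950839e-01,  1.41410211e-01, -1.28578579e-05]), 'wrist_force': array([-0.1145088 ,  0.56799688, -1.23150477]), 'wrist_torque': array([-0.07193337,  0.02899272, -0.04266147]), 'finger_force': 0.0, 'grip_width': 0.9962774826519049} 0.0187
```

View pics/top0.png

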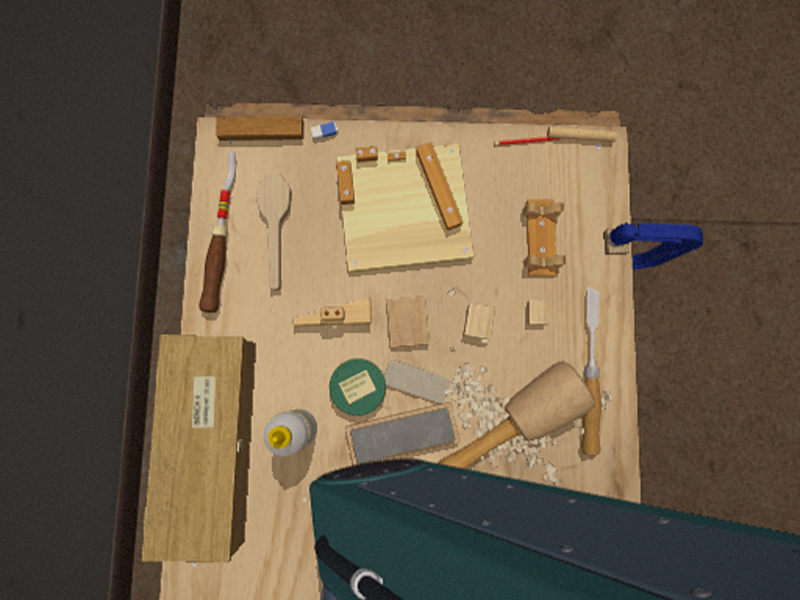

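View pics/scene0.png

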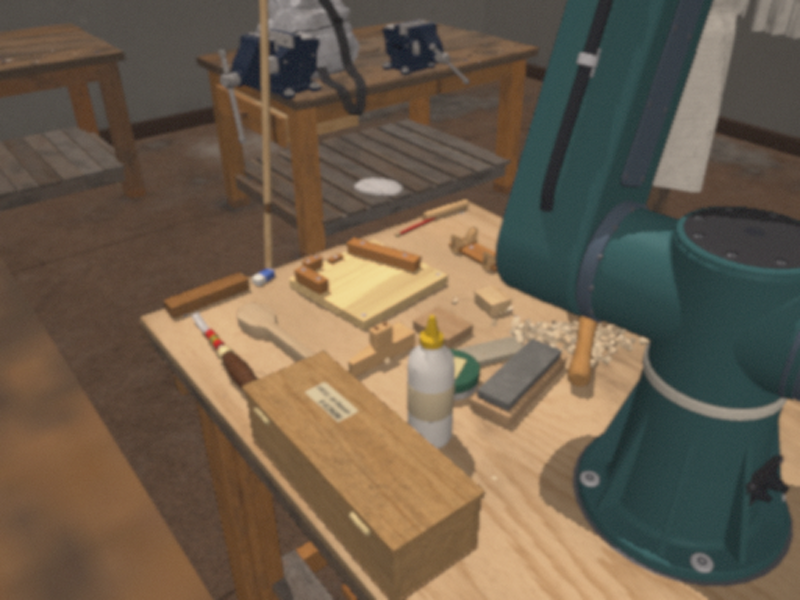

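```bash
cat > h.py <<'E'
import numpy as np,cv2,pickle
def ray(c,u,v,z=0.):
    V=c["view"];R=V[:3,:3];t=V[:3,3];o=-R.T@t
    d=R.T@np.array([(u-c["cx"])/c["fx"],-(v-c["cy"])/c["fy"],-1.])
    return o+d*(z-o[2])/d[2]
def proj(c,p):
    q=c["view"][:3,:3]@np.asarray(p,float)+c["view"][:3,3]
    return c["cx"]+c["fx"]*q[0]/-q[2], c["cy"]-c["fy"]*q[1]/-q[2]
E
python3 - <<'E'
from h import *
c=pickle.load(open("c0.pkl","rb"))["top"];im=c["image"]
def crop(n,x0,y0,w,h,s):
    cr=cv2.resize(im[y0:y0+h,x0:x0+w],(w*s,h*s),interpolation=cv2.INTER_CUBIC)
    for i in range(0,w,20): cv2.putText(cr,str(x0+i),(i*s,10),0,.35,(255,255,255),1);cv2.line(cr,(i*s,0),(i*s,h*s),(255,255,255),1) if i%20==0 else 0
    for i in range(0,h,20): cv2.putText(cr,str(y0+i),(0,i*s+10),0,.35,(255,255,255),1);cv2.line(cr,(0,i*s),(w*s,i*s),(255,255,255),1)
    cv2.imwrite(f"pics/{n}.png",cr)
crop("cl",120,85,190,140,4)
crop("cr",205,85,195,140,4)
E
```

```text
(no output)
```

View pics/cl.png

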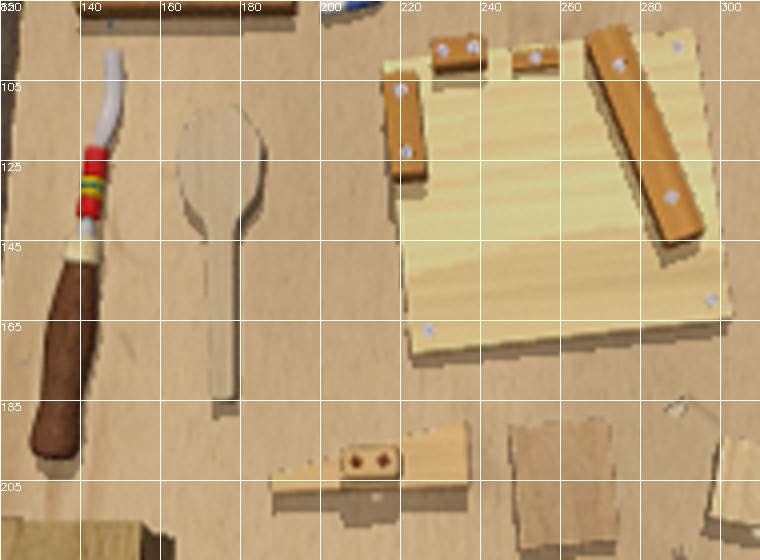

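View pics/cr.png

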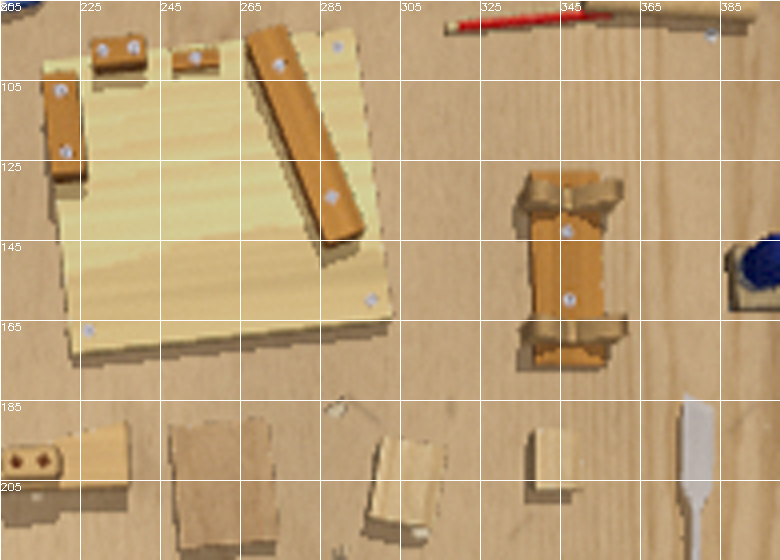

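```bash
python3 - <<'E'
from h import *
c=pickle.load(open("c0.pkl","rb"))["top"];im=c["image"]
V=c["view"];print("cam",-V[:3,:3].T@V[:3,3])
P=lambda x,y,z:ray(c,x,y,z)[:2]
B=[P(*q,.018) for q in[(302.6,164.3),(223,173.5),(216.3,100.3),(293,92.4)]]
for i in range(4):print("B",B[i].round(4),np.linalg.norm(B[i]-B[i-1]).round(4))
d1=B[3]-B[0]+B[2]-B[1];d2=B[1]-B[0]+B[2]-B[3]
print("yaw",np.degrees([np.arctan2(d1[1],d1[0]),np.arctan2(d2[1],d2[0])-np.pi/2]),"ctr",np.mean(B,0))
def L(n,a,b,za,zb):
    a=P(*a,za);b=P(*b,zb);d=b-a;print(n,a.round(4),b.round(4),np.linalg.norm(d).round(4),np.degrees(np.arctan2(d[1],d[0])).round(1))
L("gouge end->tip",(133.7,198.5),(148.2,97.5),.015,.015)
L("blank hend->tip",(176.5,185),(175,111.2),.022,.022)
L("blank handle sides",(171.3,165),(179.7,165),.022,.022)
L("wedge thick->thin straight edge",(236.7,206),(187.5,207.5),.026,.026)
L("wedge thickend",(236.7,206),(236.7,190.5),.026,.026)
L("handle",(205.5,202),(205.5,197),.055,.055);L("handleU",(205.3,200.5),(219.7,200),.055,.055)
b=[(301.2,194.2),(313.7,195.5),(311.2,215.5),(298.2,213.7)]
for i in range(4):L("blk",b[i],b[(i+1)%4],.024,.024)
s=[(339,192.5),(348.7,192.5),(349,206.8),(339,206.8)]
for i in range(2):L("small",s[i],s[i+1],.018,.018)
r=[(336,128),(356,128),(356.5,175),(338,175)]
for i in range(4):L("rest",r[i],r[(i+1)%4],.01,.01)
L("notch",(344.5,137),(345,169.5),.02,.02)
# saturation/contour check for block
hsv=cv2.cvtColor(im,cv2.COLOR_BGR2HSV)
for v in(200,204,208):print(v,[tuple(int(t) for t in im[v,u]) for u in range(292,322,2)])
E
```

```text
cam [0.33251089 0.01551595 0.93972229]
B [ 0.5302 -0.1022] 0.1879
B [0.5023 0.0935] 0.1977
B [0.6905 0.1173] 0.1896
B [ 0.7164 -0.077 ] 0.196
yaw [7.46324761 7.85214235] ctr [0.60983748 0.00789345]
gouge end->tip [0.4356 0.3094] [0.6948 0.2911] 0.2598 -4.1
blank hend->tip [0.4704 0.2054] [0.6577 0.2194] 0.1878 4.3
blank handle sides [0.5197 0.2209] [0.5202 0.2003] 0.0206 -88.6
wedge thick->thin straight edge [0.4221 0.057 ] [0.4157 0.1752] 0.1183 93.1
wedge thickend [0.4221 0.057 ] [0.4598 0.0582] 0.0377 1.8
handle [0.4269 0.1288] [0.4387 0.1293] 0.0118 2.5
handleU [0.4304 0.1294] [0.4324 0.0958] 0.0336 -86.6
blk [ 0.4548 -0.0984] [ 0.4523 -0.1287] 0.0304 -94.6
blk [ 0.4523 -0.1287] [ 0.4037 -0.1227] 0.049 172.9
blk [ 0.4037 -0.1227] [ 0.4073 -0.0914] 0.0315 83.5
blk [ 0.4073 -0.0914] [ 0.4548 -0.0984] 0.048 -8.4
small [ 0.462  -0.1915] [ 0.4626 -0.2153] 0.0237 -88.6
small [ 0.4626 -0.2153] [ 0.4275 -0.2155] 0.0351 -179.6
rest [ 0.6277 -0.1874] [ 0.629 -0.238] 0.0507 -88.6
rest [ 0.629 -0.238] [ 0.508  -0.2373] 0.1209 179.6
rest [ 0.508  -0.2373] [ 0.5069 -0.1913] 0.046 91.4
rest [ 0
[... 174 characters left out ...]
6, 182, 210), (120, 168, 199), (132, 176, 203), (135, 178, 205), (127, 170, 200), (135, 178, 205), (130, 173, 202), (116, 162, 195), (107, 146, 175), (123, 165, 192), (123, 163, 192)]
204 [(123, 160, 190), (114, 153, 183), (125, 163, 193), (57, 83, 99), (140, 183, 212), (119, 167, 199), (135, 180, 207), (121, 167, 196), (126, 172, 200), (129, 171, 199), (121, 164, 193), (115, 159, 190), (126, 165, 194), (121, 162, 189), (126, 164, 193)]
208 [(121, 159, 188), (125, 164, 191), (121, 159, 187), (110, 153, 182), (134, 180, 209), (130, 177, 205), (134, 178, 206), (121, 167, 197), (131, 175, 203), (135, 179, 205), (110, 156, 187), (134, 178, 202), (128, 167, 196), (127, 166, 195), (123, 162, 193)]
```

Top view, original pixels: gouge runs (134,198)→(148,97), blank (176,185)→(175,111), wedge handle at (212,200) with its thin end to the left, board centre (259,133), rest (346,152), offcut (260,206).
There are two block candidates: (306,204), about 48 mm long, and (344,199), about 24x35 mm. The first fits 40x50, and I'll confirm it up close. Moving over the blank now.

```bash
python3 -m crank '[{"x":0.19,"y":0.37,"wz":-0.0067},{"x":0.19,"y":0.37,"wz":-0.0067},{"x":0.19,"y":0.37,"wz":-0.0067},{"x":0.19,"y":0.37,"wz":-0.0067},{"x":0.19,"y":0.37,"wz":-0.0067},{"x":0.19,"y":0.37,"wz":-0.0067},{"x":0.19,"y":0.37,"wz":-0.0067},{"x":0.19,"y":0.37,"wz":-0.0067},{"x":0.19,"y":0.37,"wz":-0.0067},{"x":0.19,"y":0.37,"wz":-0.0067}]'
python3 -m crank '[{"x":0.19,"y":0.37},{"x":0.19,"y":0.37},{"x":0.19,"y":0.37},{"x":0.19,"y":0.37},{"x":0.19,"y":0.37},{"x":0.19,"y":0.37},{"x":0.19,"y":0.37},{"hand":50},{"hand":50}]'
cat >> h.py <<'E'
def heading(s):
    from scipy.spatial.transform import Rotation as Ro
    w,x,y,z=s["orientation"];m=Ro.from_quat([x,y,z,w]).as_matrix()
    return np.degrees(np.arctan2(m[1,0],m[0,0])),m[:,2].round(4)
def st(bot):
    s=bot.sense();print("t",s["time_s"],"tcp",s["tool_pos"].round(4),"hd",heading(s),"F",s["wrist_force"].round(1),"grip",round(s["grip_width"]*88,1),round(s["finger_force"],1))
    return s
def shot(bot,cam,name,crop=None,s=2,view=True):
    c=bot.camera(cam);pickle.dump(c,open(name+".pkl","wb"));im=c["image"]
    x0,y0,w,h=crop or (0,0,512,384)
    cr=cv2.resize(im[y0:y0+h,x0:x0+w],None,fx=s,fy=s,interpolation=cv2.INTER_CUBIC)
    k=40 if s<3 else 20
    for u in range(-(-x0//k)*k,x0+w,k):
        X=int((u-x0)*s);cv2.line(cr,(X,0),(X,cr.shape[0]),(255,255,255),1);cv2.putText(cr,str(u),(X,10),0,.35,(255,255,255),1)
    for v in range(-(-y0//k)*k,y0+h,k):
        Y=int((v-y0)*s);cv2.line(cr,(0,Y),(cr.shape[1],Y),(255,255,255),1);cv2.putText(cr,str(v),(0,Y+10),0,.35,(255,255,255),1)
    cv2.imwrite(f"pics/{name}.png",cr);return c
E
python3 - <<'E'
from h import *
from bench import bot
st(bot);shot(bot,"wrist","w1",s=1.5625)
E
```

```text
t 0.15 tcp [ 0.1679 -0.5754  0.1921] hd (np.float64(16.258911776477106), array([-2.0e-04,  1.4e-03, -1.0e+00])) F [-0.1  0.6 -1.2] grip 87.7 0.0schema error: expected keys x, y, z, wx, wy, wz, hand
schema error: expected keys x, y, z, wx, wy, wz, hand
```

View pics/w1.png

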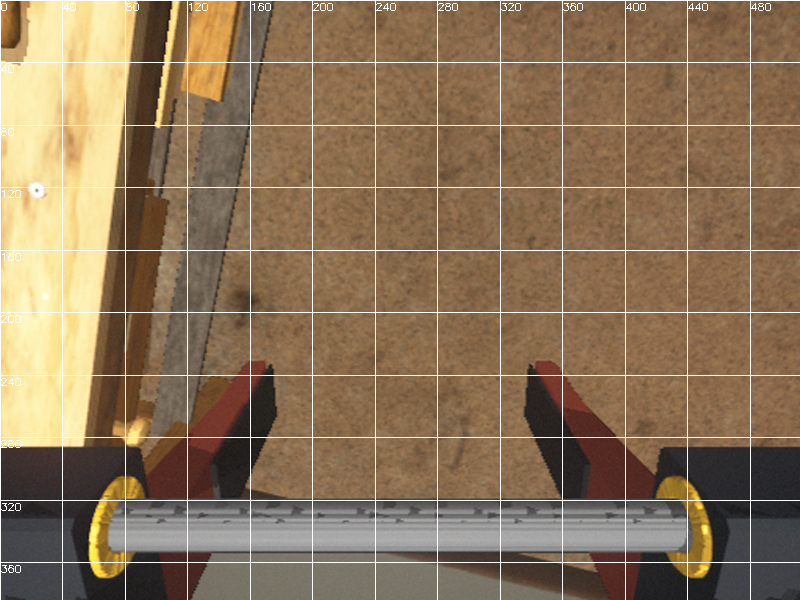

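The picture shows only the bench edge and the open fingers. The rows were refused because every key is required, so nothing moved. Sending them again in full.

```bash
python3 -m crank '[{"x":0.19,"y":0.37,"z":0,"wx":0,"wy":0,"wz":-0.0067,"hand":87},{"x":0.19,"y":0.37,"z":0,"wx":0,"wy":0,"wz":-0.0067,"hand":87},{"x":0.19,"y":0.37,"z":0,"wx":0,"wy":0,"wz":-0.0067,"hand":87},{"x":0.19,"y":0.37,"z":0,"wx":0,"wy":0,"wz":-0.0067,"hand":87},{"x":0.19,"y":0.37,"z":0,"wx":0,"wy":0,"wz":-0.0067,"hand":87},{"x":0.19,"y":0.37,"z":0,"wx":0,"wy":0,"wz":-0.0067,"hand":87},{"x":0.19,"y":0.37,"z":0,"wx":0,"wy":0,"wz":-0.0067,"hand":87},{"x":0.19,"y":0.37,"z":0,"wx":0,"wy":0,"wz":-0.0067,"hand":87},{"x":0.19,"y":0.37,"z":0,"wx":0,"wy":0,"wz":-0.0067,"hand":87},{"x":0.19,"y":0.37,"z":0,"wx":0,"wy":0,"wz":-0.0067,"hand":87}]'
python3 - <<'E'
from h import *
from bench import bot
st(bot);shot(bot,"wrist","w2",s=1.5625)
E
```

```text
time_s: 1.2
tool_pos: [0.3965, -0.1301, 0.1929]
orientation: [0.0, 0.999, 0.036, 0.0]
wrist_force: [1.2, -0.4, 0.6]
grip_width: 0.994
finger_force: 0.0
t 1.2 tcp [ 0.3965 -0.1301  0.1929] hd (np.float64(4.1317998384966055), array([ 7.e-04, -3.e-04, -1.e+00])) F [ 1.2 -0.4  0.6] grip 87.4 0.0
```

View pics/w2.png

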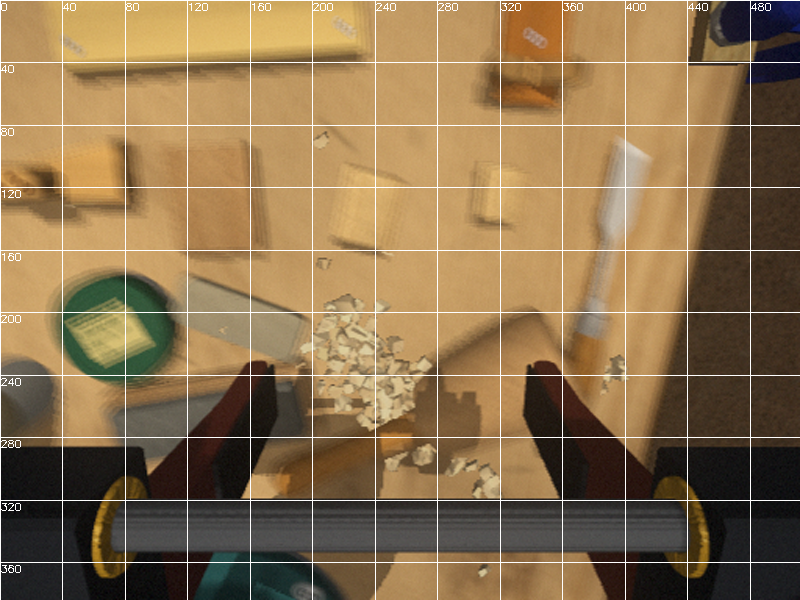

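Wrist view, slightly blurred: the larger block is at (237,130) and the smaller at (318,125), so the one beside the offcut (135,125) is the 40x50 block. I'll save a still frame here and go on to the blank.

```bash
python3 - <<'E'
from h import *
from bench import bot
bot.camera("wrist");bot.camera("wrist");shot(bot,"wrist","w3",(180,80,170,100),4)
c=pickle.load(open("w3.pkl","rb"));g=cv2.cvtColor(c["image"],cv2.COLOR_BGR2LAB)
st(bot)
E
python3 -m crank '[{"x":0.19,"y":0.37,"z":0,"wx":0,"wy":0,"wz":0,"hand":50},{"x":0.19,"y":0.37,"z":0,"wx":0,"wy":0,"wz":0,"hand":50},{"x":0.19,"y":0.37,"z":0,"wx":0,"wy":0,"wz":0,"hand":50},{"x":0.19,"y":0.37,"z":0,"wx":0,"wy":0,"wz":0,"hand":50},{"x":0.19,"y":0.37,"z":0,"wx":0,"wy":0,"wz":0,"hand":50},{"x":0.19,"y":0.37,"z":0,"wx":0,"wy":0,"wz":0,"hand":50},{"x":0.19,"y":0.37,"z":0,"wx":0,"wy":0,"wz":0,"hand":50},{"x":0,"y":0.2,"z":-0.2,"wx":0,"wy":0,"wz":0,"hand":50},{"x":0,"y":0,"z":0,"wx":0,"wy":0,"wz":0,"hand":50},{"x":0,"y":0,"z":0,"wx":0,"wy":0,"wz":0,"hand":50}]'
python3 - <<'E'
from h import *
from bench import bot
bot.camera("wrist");st(bot);shot(bot,"wrist","w4",s=1.5625)
E
```

```text
t 1.4 tcp [ 0.3962 -0.131   0.1927] hd (np.float64(4.447650864845938), array([-2.e-04, -3.e-04, -1.e+00])) F [-0.6 -0.4  0.2] grip 87.3 0.0
time_s: 2.4
tool_pos: [0.5553, 0.2006, 0.1679]
orientation: [0.001, 0.999, 0.036, -0.001]
wrist_force: [0.2, -0.9, 0.4]
grip_width: 0.57
finger_force: 0.0
t 2.45 tcp [0.5557 0.2004 0.1687] hd (np.float64(4.100427422324438), array([-9.e-04, -1.e-03, -1.e+00])) F [-0.2 -0.   0.3] grip 49.9 0.0
```

View pics/w4.png

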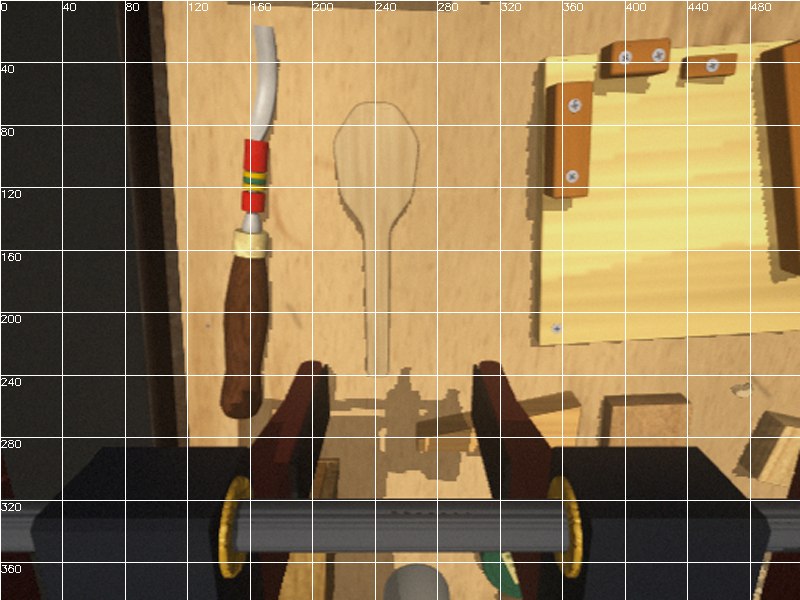

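View pics/w3.png

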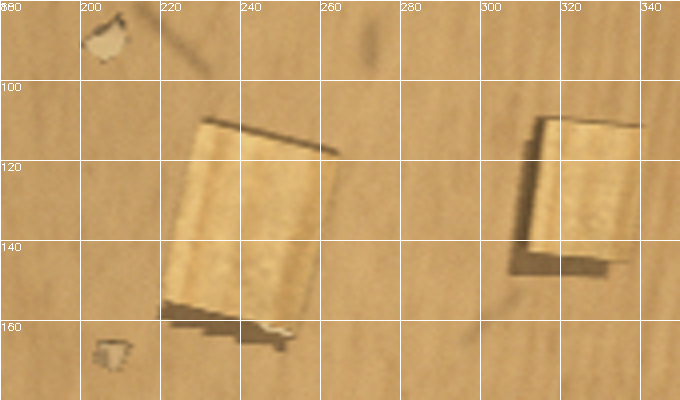

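Wrist view: blank tip at (241,65) and handle end at (241,240); gouge handle (155,265)→(160,150); board's left side at right. Crop w3: larger block's top corners are (231,110), (264,118), (253,164), (221,155), and the small one is clearly smaller.

```bash
cat > m.py <<'E'
from h import *
def L(c,n,a,b,za,zb=None,k=1.5625):
    zb=za if zb is None else zb
    a=ray(c,a[0]/k,a[1]/k,za)[:2];b=ray(c,b[0]/k,b[1]/k,zb)[:2];d=b-a
    print(n,a.round(4),b.round(4),"mid",((a+b)/2).round(4),np.linalg.norm(d).round(4),np.degrees(np.arctan2(d[1],d[0])).round(1));return a,b
E
python3 - <<'E'
from m import *
c=pickle.load(open("w4.pkl","rb"))
L(c,"blank end->tip",(377,375),(376,101),.022)
L(c,"handle near end",(365,360),(389,360),.022);L(c,"handle @280",(364,280),(389,280),.022);L(c,"bowl",(334,140),(418,140),.022)
L(c,"gouge end->ferr",(240,405),(250,258),.03)
L(c,"ferr sides",(235,245),(268,245),.015);L(c,"handle sides",(225,330),(267,330),.015);L(c,"tip",(263,28),(263,140),.012)
L(c,"board left near->far",(541,344),(545,58),.018)
L(c,"board near left->right",(541,344),(799,329),.018)
L(c,"fence top inner",(587,197),(592,85),.042)
L(c,"stop face top",(604,74),(668,70),.038)
L(c,"keeper",(682,78),(734,74),.026)
c=pickle.load(open("w3.pkl","rb"))
b=[(231.2,110),(264.5,118),(253.2,163.7),(220.7,155.5)]
for i in range(4):L(c,"blk",b[i],b[(i+1)%4],.024,k=1)
L(c,"diag",b[0],b[2],.024,k=1)
E
```

```text
blank end->tip [0.4757 0.2109] [0.6608 0.2223] mid [0.5683 0.2166] 0.1854 3.5
handle near end [0.4869 0.2202] [0.4882 0.203 ] mid [0.4876 0.2116] 0.0172 -85.9
handle @280 [0.5463 0.2239] [0.5475 0.2068] mid [0.5469 0.2154] 0.0171 -85.9
bowl [0.636  0.2473] [0.6398 0.1946] mid [0.6379 0.221 ] 0.0529 -85.9
gouge end->ferr [0.4487 0.3081] [0.5581 0.2991] mid [0.5034 0.3036] 0.1097 -4.7
ferr sides [0.5628 0.3133] [0.5644 0.2909] mid [0.5636 0.3021] 0.0225 -85.9
handle sides [0.5    0.3221] [0.5022 0.2919] mid [0.5011 0.307 ] 0.0302 -85.9
tip [0.6979 0.2938] [0.6326 0.2944] mid [0.6653 0.2941] 0.0653 179.5
board left near->far [0.5067 0.0947] [0.6928 0.1213] mid [0.5998 0.108 ] 0.188 8.1
board near left->right [0.5067 0.0947] [ 0.5313 -0.0869] mid [0.519  0.0039] 0.1833 -82.3
fence top inner [0.6141 0.0894] [0.677  0.0981] mid [0.6456 0.0938] 0.0635 7.9
stop face top [0.6838 0.0909] [0.6885 0.0545] mid [0.6862 0.0727] 0.0367 -82.6
keeper [0.6866 0.0395] [0.691  0.0089] mid [0.6888 0.0242] 0.0309 -81.8
blk [ 0.4573 -0.0981] [ 0.4518 -0.1342] mid [ 0.4546 -0.1162] 0.0365 -98.6
blk [ 0.4518 -0.1342] [ 0.4009 -0.126 ] mid [ 0.4264 -0.1301] 0.0515 170.8
blk [ 0.4009 -0.126 ] [ 0.4073 -0.0893] mid [ 0.4041 -0.1077] 0.0373 80.2
blk [ 0.4073 -0.0893] [ 0.4573 -0.0981] mid [ 0.4323 -0.0937] 0.0508 -10.0
diag [ 0.4573 -0.0981] [ 0.4009 -0.126 ] mid [ 0.4291 -0.1121] 0.0629 -153.6
```

```bash
python3 -m crank '[{"x":0.13,"y":0.137,"z":-0.3,"wx":0,"wy":0,"wz":0,"hand":50},{"x":0,"y":0,"z":-0.36,"wx":0,"wy":0,"wz":0,"hand":50},{"x":0,"y":0,"z":-0.36,"wx":0,"wy":0,"wz":0,"hand":50},{"x":0,"y":0,"z":-0.2,"wx":0,"wy":0,"wz":0,"hand":50},{"x":0,"y":0,"z":-0.15,"wx":0,"wy":0,"wz":0,"hand":50},{"x":0,"y":0,"z":0,"wx":0,"wy":0,"wz":0,"hand":50},{"x":0,"y":0,"z":0,"wx":0,"wy":0,"wz":0,"hand":15},{"x":0,"y":0,"z":0,"wx":0,"wy":0,"wz":0,"hand":15},{"x":0,"y":0,"z":0,"wx":0,"wy":0,"wz":0,"hand":15},{"x":0,"y":0,"z":0,"wx":0,"wy":0,"wz":0,"hand":15}]'; python3 -c "
from h import *
from bench import bot
st(bot)"
```

```text
time_s: 3.5
tool_pos: [0.5721, 0.2194, 0.0055]
orientation: [-0.0, 0.999, 0.037, 0.001]
wrist_force: [0.5, -0.2, -0.9]
grip_width: 0.25
finger_force: 0.0
t 3.5 tcp [0.5721 0.2194 0.0055] hd (np.float64(4.1993930395264325), array([ 2.e-03,  6.e-04, -1.e+00])) F [ 0.5 -0.2 -0.9] grip 22.0 0.0
```

```bash
python3 -m crank '[{"x":0,"y":0,"z":0,"wx":0,"wy":0,"wz":0,"hand":15},{"x":0,"y":0,"z":0.2,"wx":0,"wy":0,"wz":0,"hand":15},{"x":0,"y":0,"z":0.35,"wx":0,"wy":0,"wz":0,"hand":15},{"x":0,"y":-0.1,"z":0.1,"wx":0,"wy":0,"wz":0.011,"hand":15},{"x":0.05,"y":-0.35,"z":0,"wx":0,"wy":0,"wz":0.01,"hand":15},{"x":0.05,"y":-0.4,"z":0,"wx":0,"wy":0,"wz":0,"hand":15},{"x":0.05,"y":-0.38,"z":0,"wx":0,"wy":0,"wz":0,"hand":15},{"x":0.005,"y":-0.155,"z":0,"wx":0,"wy":0,"wz":0,"hand":15},{"x":0,"y":0,"z":0,"wx":0,"wy":0,"wz":0,"hand":15},{"x":0,"y":0,"z":0,"wx":0,"wy":0,"wz":0,"hand":15}]'; python3 -c "
from h import *
from bench import bot
bot.camera('wrist');bot.camera('wrist')
st(bot);shot(bot,'wrist','w5',s=1.5625)"
```

```text
time_s: 4.5
tool_pos: [0.5897, 0.0532, 0.0824]
orientation: [-0.0, 0.998, 0.069, -0.0]
wrist_force: [-0.1, 0.1, 0.3]
grip_width: 0.169
finger_force: 0.0
t 4.6 tcp [0.5896 0.0543 0.0824] hd (np.float64(8.032846436593466), array([-1.e-04,  5.e-04, -1.e+00])) F [ 0.5  0.  -1.3] grip 15.1 0.0
```

View pics/w5.png

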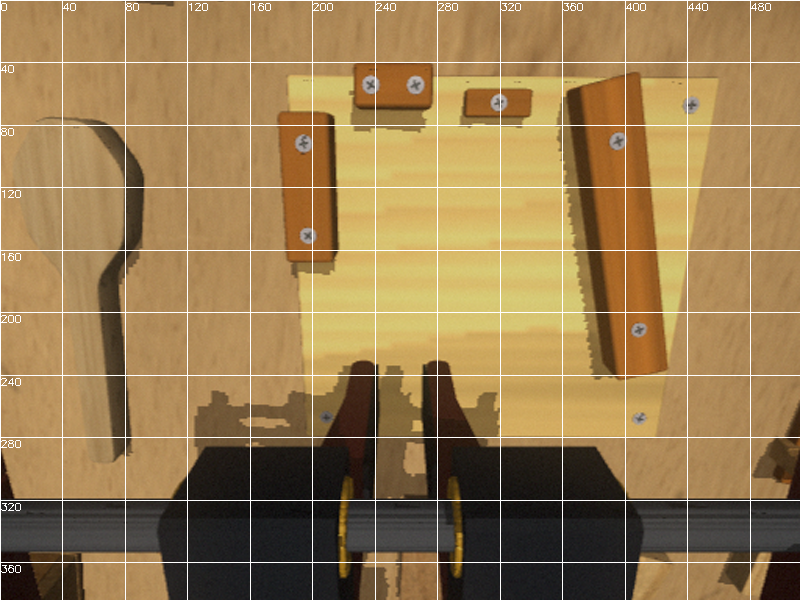

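Wrist view: the fingers are empty over the board (opening 15) and the blank still lies on the bench, display (65,118)→(105,463). The grasp was missed, so I'll remeasure.

```bash
python3 - <<'E'
from m import *
from bench import bot
c=pickle.load(open("w5.pkl","rb"))
L(c,"blank end->tip",(107,463),(62,118),.022);L(c,"handle",(72,330),(98,325),.022)
L(c,"handleR",(110,455),(98,300),.022)
L(c,"board left near?->far",(307,437),(288,76),.018)
L(c,"fence top inner",(335,261),(331,113),.042)
L(c,"stop face top",(356,107),(431,107),.038)
L(c,"keeper",(467,115),(530,115),.026)
L(c,"cleat far/near inner",(568,92),(617,378),.04)
t=bot.camera("top");pickle.dump(t,open("t1.pkl","wb"))
im=t["image"][90:200,120:220];cv2.imwrite("pics/t1.png",cv2.resize(im,None,fx=5,fy=5,interpolation=cv2.INTER_CUBIC))
E
```

```text
blank end->tip [0.474  0.2073] [0.6602 0.2221] mid [0.5671 0.2147] 0.1868 4.6
handle [0.5541 0.223 ] [0.5589 0.2093] mid [0.5565 0.2161] 0.0145 -70.8
handleR [0.4797 0.2054] [0.5728 0.2088] mid [0.5262 0.2071] 0.0932 2.1
board left near?->far [0.5046 0.0956] [0.6931 0.1205] mid [0.5989 0.108 ] 0.1901 7.5
fence top inner [0.6154 0.0879] [0.6793 0.0962] mid [0.6474 0.092 ] 0.0645 7.4
stop face top [0.6834 0.0862] [0.6879 0.0542] mid [0.6856 0.0702] 0.0324 -82.0
keeper [0.6876 0.0369] [0.6916 0.0085] mid [0.6896 0.0227] 0.0287 -82.0
cleat far/near inner [ 0.7018 -0.0023] [ 0.5749 -0.0584] mid [ 0.6383 -0.0304] 0.1388 -156.1
```

View pics/t1.png

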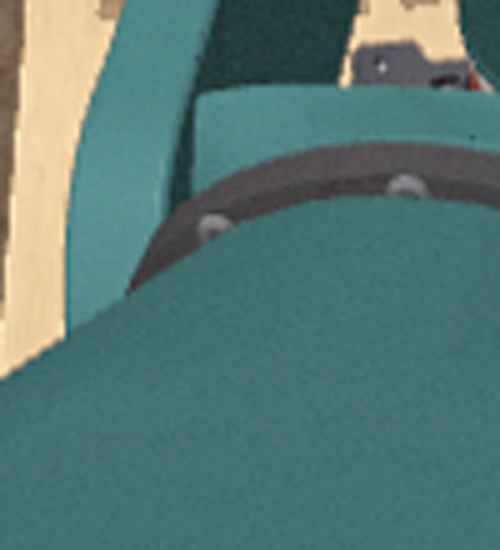

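```bash
python3 -m crank '[{"x":0,"y":0.35,"z":0,"wx":0,"wy":0,"wz":-0.011,"hand":55},{"x":-0.05,"y":0.35,"z":0,"wx":0,"wy":0,"wz":-0.01,"hand":55},{"x":-0.05,"y":0.35,"z":0,"wx":0,"wy":0,"wz":0,"hand":55},{"x":-0.05,"y":0.3,"z":0,"wx":0,"wy":0,"wz":0,"hand":55},{"x":0,"y":0,"z":0,"wx":0,"wy":0,"wz":0,"hand":55},{"x":0,"y":0,"z":-0.3,"wx":0,"wy":0,"wz":0,"hand":55},{"x":0,"y":0,"z":-0.25,"wx":0,"wy":0,"wz":0,"hand":55},{"x":0,"y":0,"z":-0.1,"wx":0,"wy":0,"wz":0,"hand":40}]'; python3 -m crank '[{"x":0,"y":0,"z":-0.01,"wx":0,"wy":0,"wz":0,"hand":0},{"x":0,"y":0,"z":0,"wx":0,"wy":0,"wz":0,"hand":0},{"x":0,"y":0,"z":0,"wx":0,"wy":0,"wz":0,"hand":0},{"x":0,"y":0,"z":0,"wx":0,"wy":0,"wz":0,"hand":0},{"x":0,"y":0,"z":0,"wx":0,"wy":0,"wz":0,"hand":0},{"x":0,"y":0,"z":0,"wx":0,"wy":0,"wz":0,"hand":0}]'; python3 -c "
from h import *
from bench import bot
st(bot)"
```

```text
time_s: 5.5
tool_pos: [0.5694, 0.2148, 0.0018]
orientation: [0.001, 0.999, 0.037, -0.002]
wrist_force: [-0.1, -0.0, 0.0]
grip_width: 0.573
finger_force: 0.0
time_s: 6.1
tool_pos: [0.5722, 0.2151, 0.0037]
orientation: [-0.0, 0.999, 0.037, 0.0]
wrist_force: [-0.7, -0.6, 0.4]
grip_width: 0.03
finger_force: 0.0
t 6.1 tcp [0.5722 0.2151 0.0037] hd (np.float64(4.195281798165814), array([ 1.e-03,  4.e-04, -1.e+00])) F [-0.7 -0.6  0.4] grip 2.6 0.0
```

The fingers closed on nothing. Looking from the wrist.

```bash
python3 -c "
from h import *
from bench import bot
c=shot(bot,'wrist','w6',s=1.5625);s=st(bot)
print(proj(c,s['tool_pos']),proj(c,s['tool_pos']+[0,0,.0187]))
print(proj(c,[.66,.222,.022]),proj(c,[.474,.2075,.022]))
"
```

```text
t 6.15 tcp [0.5721 0.2151 0.0036] hd (np.float64(4.194629560532371), array([ 7.e-04,  3.e-04, -1.e+00])) F [0.1 0.2 1.1] grip 1.0 0.0
(np.float64(255.25740345597225), np.float64(228.12274404570087)) (np.float64(255.16344845333114), np.float64(241.0512311368298))
(np.float64(254.2519939422491), np.float64(80.8538295935492)) (np.float64(255.8644133073989), np.float64(373.84139702945544))
```

View pics/w6.png

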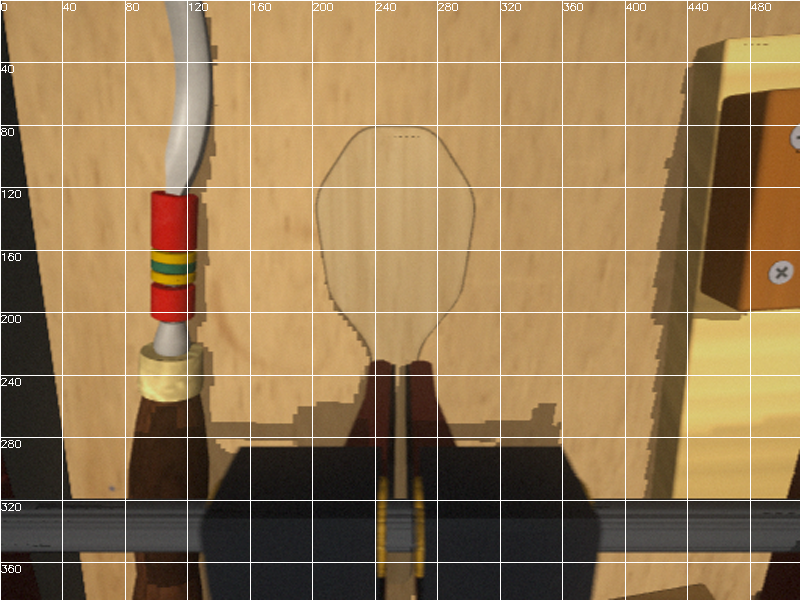

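The blank seems unmoved with its bowl ahead of the fingers, widest at display v≈200 (316–474), yet the fingers are closed where the handle should be. I'll check heights by projection.

```bash
python3 - <<'E'
from m import *
c=pickle.load(open("w6.pkl","rb"))
for z in(0,.0036,.01,.022,.03):
    print(z,[tuple(np.round(proj(c,p),1)) for p in([.582,.2158,z],[.572,.2151,z],[.633,.219,z])],
      "bowl w",np.linalg.norm(ray(c,316/1.5625,128,z)-ray(c,474/1.5625,128,z)).round(4),"tip x",ray(c,255,80.6,z)[:2].round(4),
      "neck w",np.linalg.norm(ray(c,372/1.5625,231,z)-ray(c,418/1.5625,231,z)).round(4),"offc fence",ray(c,460,44,z)[:2].round(3))
# two-view heights: w4,w6 bowl side extremes & tip
def tri(p):
    A=[];b=[]
    for n,u,v in p:
        k=pickle.load(open(n+".pkl","rb"));o=-k["view"][:3,:3].T@k["view"][:3,3];d=ray(k,u,v,0)-o;d/=np.linalg.norm(d)
        M=np.eye(3)-np.outer(d,d);A.append(M);b.append(M@o)
    return np.linalg.solve(sum(A),sum(b)).round(4)
k=1.5625
print("tip46",tri([("w4",376/k,101/k),("w6",398/k,126/k)]))
print("bowlL",tri([("w4",334/k,140/k),("w6",316/k,200/k)]),"bowlR",tri([("w4",418/k,140/k),("w6",474/k,200/k)]))
print("tip45",tri([("w4",376/k,101/k),("w5",62/k,118/k)]),"end45",tri([("w4",377/k,375/k),("w5",107/k,463/k)]))
print("fence cnr 46",tri([("w4",587/k,197/k),("w6",720/k,310/k)]))
E
```

```text
0 [(np.float64(255.4), np.float64(211.5)), (np.float64(255.3), np.float64(226.0)), (np.float64(256.2), np.float64(130.4))] bowl w 0.0596 tip x [0.6607 0.2218] neck w 0.0191 offc fence [0.688 0.111]
0.0036 [(np.float64(255.3), np.float64(213.5)), (np.float64(255.3), np.float64(228.2)), (np.float64(256.2), np.float64(131.1))] bowl w 0.0585 tip x [0.6606 0.2217] neck w 0.0188 offc fence [0.687 0.113]
0.01 [(np.float64(255.3), np.float64(217.3)), (np.float64(255.3), np.float64(232.4)), (np.float64(256.2), np.float64(132.5))] bowl w 0.0565 tip x [0.6604 0.2217] neck w 0.0182 offc fence [0.686 0.117]
0.022 [(np.float64(255.3), np.float64(225.0)), (np.float64(255.2), np.float64(240.9)), (np.float64(256.2), np.float64(135.3))] bowl w 0.0529 tip x [0.6601 0.2216] neck w 0.017 offc fence [0.684 0.124]
0.03 [(np.float64(255.2), np.float64(230.8)), (np.float64(255.2), np.float64(247.2)), (np.float64(256.2), np.float64(137.5))] bowl w 0.0505 tip x [0.66   0.2216] neck w 0.0162 offc fence [0.683 0.128]
tip46 [0.6598 0.2216 0.0369]
bowlL [0.6361 0.2458 0.0333] bowlR [0.6395 0.1951 0.0268]
tip45 [0.6605 0.2222 0.022 ] end45 [0.472  0.2103 0.0172]
fence cnr 46 [ 0.6032  0.0743 -0.0122]
```

```bash
python3 - <<'E'
from m import *
c=pickle.load(open("w6.pkl","rb"))
from bench import bot
s=st(bot);p=s["tool_pos"]
for dz in(0,.0187,.03):
  for dx in (-.01,0,.01):
    q=c["view"][:3,:3]@(p+[dx,0,dz])+c["view"][:3,3];print(dz,dx,"depth",-q[2].round(4),np.round(proj(c,p+[dx,0,dz]),1), "w1 gap at depth mm",(163.2*-q[2]/c["fx"]*1000).round(1))
im=c["image"];hsv=cv2.cvtColor(im,cv2.COLOR_BGR2HSV)
for v in(222,226,228,230,232,234,238,245):print(v,[tuple(int(t) for t in im[v,u]) for u in range(228,288,3)])
E
```

```text
t 6.15 tcp [0.5721 0.2151 0.0036] hd (np.float64(4.194629560532371), array([ 7.e-04,  3.e-04, -1.e+00])) F [0.1 0.2 1.1] grip 1.0 0.0
0 -0.01 depth 0.2122 [254.1 242.4] w1 gap at depth mm 105.3
0 0 depth 0.2091 [255.3 228.1] w1 gap at depth mm 103.8
0 0.01 depth 0.2061 [256.4 213.5] w1 gap at depth mm 102.3
0.0187 -0.01 depth 0.1943 [253.9 256.4] w1 gap at depth mm 96.4
0.0187 0 depth 0.1913 [255.2 241.1] w1 gap at depth mm 94.9
0.0187 0.01 depth 0.1883 [256.4 225.2] w1 gap at depth mm 93.4
0.03 -0.01 depth 0.1836 [253.8 266.2] w1 gap at depth mm 91.1
0.03 0 depth 0.1806 [255.1 250.1] w1 gap at depth mm 89.6
0.03 0.01 depth 0.1775 [256.4 233.4] w1 gap at depth mm 88.1
222 [(99, 153, 196), (101, 156, 197), (79, 125, 159), (97, 148, 181), (111, 161, 195), (102, 153, 188), (102, 154, 188), (99, 149, 182), (102, 153, 186), (103, 152, 188), (95, 145, 182), (95, 145, 180), (98, 149, 183), (98, 146, 178), (78, 126, 162), (99, 157, 198), (99, 153, 194), (101, 157, 195), (98, 150, 192), (93, 144, 182)]
226 [(101, 157, 198), (106, 160, 201), (81, 124, 160), (70, 105, 133), (109, 157, 190), (10
[... 1428 characters left out ...]
, 38, 69), (21, 37, 67), (23, 36, 67), (60, 96, 131), (97, 151, 193), (96, 149, 187), (98, 151, 189)]
238 [(105, 161, 200), (94, 148, 184), (57, 91, 120), (25, 41, 69), (28, 40, 72), (25, 38, 70), (25, 37, 68), (24, 36, 65), (44, 61, 76), (82, 121, 149), (55, 84, 106), (18, 34, 43), (21, 30, 62), (29, 41, 69), (27, 37, 71), (26, 42, 70), (45, 70, 99), (94, 144, 184), (98, 151, 191), (97, 152, 189)]
245 [(105, 165, 202), (61, 96, 122), (47, 74, 103), (26, 39, 69), (27, 37, 68), (29, 41, 71), (23, 36, 67), (26, 35, 61), (35, 51, 64), (76, 114, 143), (56, 85, 109), (20, 31, 39), (24, 39, 66), (23, 38, 70), (22, 34, 66), (20, 35, 65), (25, 38, 69), (94, 145, 181), (98, 148, 190), (93, 148, 187)]
```

The finger gap and pixel scale show the real fingertips about 30 mm above the reported TCP. The fingers therefore closed above the blank. I'll open and go down the missing height, watching the force.

```bash
python3 -m crank '[{"x":0,"y":0,"z":0,"wx":0,"wy":0,"wz":0,"hand":50},{"x":0,"y":0,"z":0,"wx":0,"wy":0,"wz":0,"hand":50},{"x":0,"y":0,"z":0,"wx":0,"wy":0,"wz":0,"hand":50},{"x":0,"y":0,"z":0,"wx":0,"wy":0,"wz":0,"hand":50},{"x":0,"y":0,"z":0,"wx":0,"wy":0,"wz":0,"hand":50},{"x":0,"y":0,"z":0,"wx":0,"wy":0,"wz":0,"hand":50},{"x":0,"y":0,"z":-0.08,"wx":0,"wy":0,"wz":0,"hand":50},{"x":0,"y":0,"z":-0.08,"wx":0,"wy":0,"wz":0,"hand":50},{"x":0,"y":0,"z":0,"wx":0,"wy":0,"wz":0,"hand":50}]'
python3 -m crank '[{"x":0,"y":0,"z":-0.04,"wx":0,"wy":0,"wz":0,"hand":50},{"x":0,"y":0,"z":0,"wx":0,"wy":0,"wz":0,"hand":50}]'
```

```text
time_s: 7.05
tool_pos: [0.5702, 0.2146, -0.018]
orientation: [0.0, 0.999, 0.037, -0.002]
wrist_force: [-0.3, 0.1, 0.5]
grip_width: 0.567
finger_force: 0.0
time_s: 7.25
tool_pos: [0.5713, 0.2149, -0.0216]
orientation: [0.0, 0.999, 0.037, -0.001]
wrist_force: [-0.4, -0.2, 0.3]
grip_width: 0.568
finger_force: 0.0
```

```bash
python3 -m crank '[{"x":0,"y":0,"z":-0.02,"wx":0,"wy":0,"wz":0,"hand":10},{"x":0,"y":0,"z":0,"wx":0,"wy":0,"wz":0,"hand":10},{"x":0,"y":0,"z":0,"wx":0,"wy":0,"wz":0,"hand":10},{"x":0,"y":0,"z":0,"wx":0,"wy":0,"wz":0,"hand":10},{"x":0,"y":0,"z":0,"wx":0,"wy":0,"wz":0,"hand":10},{"x":0,"y":0,"z":0,"wx":0,"wy":0,"wz":0,"hand":10}]'
```

```text
time_s: 7.85
tool_pos: [0.572, 0.2151, -0.0231]
orientation: [-0.0, 0.999, 0.037, 0.0]
wrist_force: [0.5, 0.0, 0.5]
grip_width: 0.241
finger_force: 30.0
```

```bash
python3 -m crank '[{"x":0,"y":0,"z":0.2,"wx":0,"wy":0,"wz":0,"hand":10},{"x":0,"y":0,"z":0.35,"wx":0,"wy":0,"wz":0,"hand":10},{"x":0,"y":-0.1,"z":0.1,"wx":0,"wy":0,"wz":0.011,"hand":10},{"x":0.05,"y":-0.35,"z":0,"wx":0,"wy":0,"wz":0.01,"hand":10},{"x":0.05,"y":-0.4,"z":0,"wx":0,"wy":0,"wz":0,"hand":10},{"x":0.05,"y":-0.38,"z":0,"wx":0,"wy":0,"wz":0,"hand":10},{"x":0.005,"y":-0.12,"z":0,"wx":0,"wy":0,"wz":0,"hand":10},{"x":0,"y":0,"z":0,"wx":0,"wy":0,"wz":0,"hand":10},{"x":0,"y":0,"z":-0.2,"wx":0,"wy":0,"wz":0,"hand":10},{"x":0,"y":0,"z":0,"wx":0,"wy":0,"wz":0,"hand":10}]'; python3 -c "
from h import *
from bench import bot
bot.camera('wrist')
st(bot);shot(bot,'wrist','w7',s=1.5625)"
```

```text
time_s: 8.85
tool_pos: [0.5877, 0.0546, 0.0286]
orientation: [-0.001, 0.998, 0.07, -0.002]
wrist_force: [-1.3, -0.3, -1.2]
grip_width: 0.24
finger_force: 30.0
t 8.9 tcp [0.5884 0.0546 0.0296] hd (np.float64(8.034685461322931), array([-3.9e-03,  7.0e-04, -1.0e+00])) F [-0.2  1.  -0.3] grip 21.3 30.0
```

View pics/w7.png

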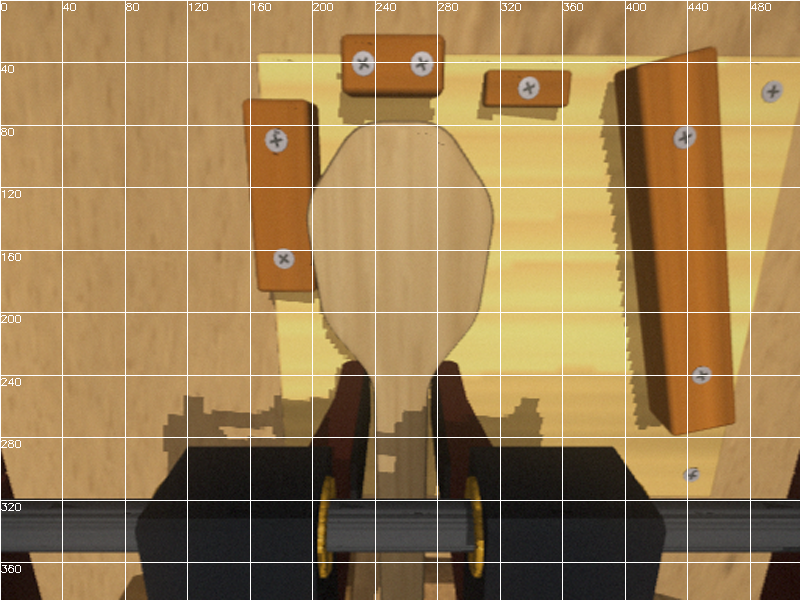

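The blank is held, tip edge at display (395,122), bowl edges at 309 and 492. Fence and stop are both in view, so I can compare positions.

```bash
cat >> m.py <<'E'
O=np.array([.603,.0085]);A=np.radians(7.8);EX=np.array([np.cos(A),np.sin(A)]);EY=np.array([-np.sin(A),np.cos(A)])
def bd(p): d=np.asarray(p)[:2]-O; return (np.array([d@EX,d@EY])*1000).round(1)
def wd(x,y): return (O+EX*x/1000+EY*y/1000).round(4)
E
python3 - <<'E'
from m import *
c=pickle.load(open("w7.pkl","rb"))
R=lambda x,y,z:bd(ray(c,x/1.5625,y/1.5625,z))
zt=.0296+.0231+.022
print("tip",R(395,122,zt),"bowl",R(309,215,zt),R(492,215,zt),"tcp",bd([.5884,.0546]))
print("neck",R(374,370,zt),R(432,370,zt))
print("fence",R(313,290,.042),R(317,108,.042),"stop",R(343,95,.038),R(442,95,.038),"keeper",R(485,106,.026),R(569,106,.026))
print("cleat in",R(617,72,.04),R(676,434,.04))
print("board farleft",R(259,56,.018),"far-right?",R(799,57,.018))
E
```

```text
tip [80.5 48.9] bowl [55.4 73.4] [55.6 21.2] tcp [-8.2 47.7]
neck [ 7.  55.4] [ 7.1 37.2]
fence [23.4 79.1] [85.6 74.8] stop [89.9 66.6] [90.  33.7] keeper [87.3 17.4] [ 87.4 -12.5]
cleat in [ 97.  -22.7] [-37.2 -64.6]
board farleft [104.3  98.6] far-right? [104.7 -96.1]
```

```bash
python3 -m crank '[{"x":0,"y":0,"z":-0.12,"wx":0,"wy":0,"wz":0,"hand":10},{"x":0,"y":0,"z":-0.1,"wx":0,"wy":0,"wz":0,"hand":10},{"x":0,"y":0,"z":-0.06,"wx":0,"wy":0,"wz":0,"hand":10},{"x":0.03,"y":0.004,"z":0,"wx":0,"wy":0,"wz":0,"hand":10},{"x":0.03,"y":0.004,"z":0,"wx":0,"wy":0,"wz":0,"hand":10},{"x":0,"y":0,"z":0,"wx":0,"wy":0,"wz":0,"hand":10}]'
```

```text
time_s: 9.55
tool_pos: [0.5981, 0.054, -0.0028]
orientation: [-0.0, 0.998, 0.07, 0.0]
wrist_force: [-0.9, -0.2, -1.2]
grip_width: 0.239
finger_force: 30.0
```

```bash
python3 -m crank '[{"x":0.01,"y":0.002,"z":-0.01,"wx":0,"wy":0,"wz":0,"hand":10},{"x":0,"y":0,"z":0,"wx":0,"wy":0,"wz":0,"hand":10},{"x":0,"y":0,"z":0,"wx":0,"wy":0,"wz":0,"hand":10}]';python3 -m crank '[{"x":-0.001,"y":0.01,"z":0,"wx":0,"wy":0,"wz":0,"hand":10},{"x":-0.001,"y":0.01,"z":0,"wx":0,"wy":0,"wz":0,"hand":10},{"x":0,"y":0,"z":0,"wx":0,"wy":0,"wz":0,"hand":10},{"x":0,"y":0,"z":0,"wx":0,"wy":0,"wz":0,"hand":10}]'
```

```text
time_s: 9.85
tool_pos: [0.5981, 0.0542, -0.0041]
orientation: [-0.0, 0.998, 0.07, -0.001]
wrist_force: [-3.3, -1.3, -0.8]
grip_width: 0.241
finger_force: 30.0
time_s: 10.25
tool_pos: [0.5979, 0.0566, -0.0042]
orientation: [-0.0, 0.998, 0.07, -0.001]
wrist_force: [-4.3, -1.5, 0.0]
grip_width: 0.24
finger_force: 30.0
```

```bash
python3 -m crank '[{"x":-0.003,"y":0.008,"z":0,"wx":0,"wy":0,"wz":0,"hand":10},{"x":0,"y":0,"z":0,"wx":0,"wy":0,"wz":0,"hand":10},{"x":0,"y":0,"z":0,"wx":0,"wy":0,"wz":0,"hand":10}]'; python3 -m crank '[{"x":-0.003,"y":0.008,"z":0,"wx":0,"wy":0,"wz":0,"hand":10},{"x":0,"y":0,"z":0,"wx":0,"wy":0,"wz":0,"hand":10},{"x":0,"y":0,"z":0,"wx":0,"wy":0,"wz":0,"hand":10}]'
```

```text
time_s: 10.55
tool_pos: [0.5978, 0.0576, -0.0042]
orientation: [-0.0, 0.998, 0.07, -0.0]
wrist_force: [-3.8, -2.7, -0.1]
grip_width: 0.241
finger_force: 30.0
time_s: 10.85
tool_pos: [0.5977, 0.0586, -0.0041]
orientation: [-0.0, 0.998, 0.07, -0.0]
wrist_force: [-5.0, -2.0, 1.0]
grip_width: 0.242
finger_force: 30.0
```

```bash
python3 -m crank '[{"x":-0.003,"y":0.008,"z":-0.008,"wx":0,"wy":0,"wz":0,"hand":10},{"x":0,"y":0,"z":0,"wx":0,"wy":0,"wz":0,"hand":10},{"x":0,"y":0,"z":0,"wx":0,"wy":0,"wz":0,"hand":10}]'; python3 -m crank '[{"x":0,"y":0,"z":0,"wx":0,"wy":0,"wz":0,"hand":35},{"x":0,"y":0,"z":0,"wx":0,"wy":0,"wz":0,"hand":35},{"x":0,"y":0,"z":0,"wx":0,"wy":0,"wz":0,"hand":35},{"x":0,"y":0,"z":0.3,"wx":0,"wy":0,"wz":0,"hand":40},{"x":0,"y":0,"z":0.4,"wx":0,"wy":0,"wz":0,"hand":60},{"x":0,"y":0,"z":0.35,"wx":0,"wy":0,"wz":0,"hand":70},{"x":0,"y":0,"z":0,"wx":0,"wy":0,"wz":0,"hand":70},{"x":0,"y":0,"z":0,"wx":0,"wy":0,"wz":0,"hand":70},{"x":0,"y":0,"z":0,"wx":0,"wy":0,"wz":0,"hand":70}]';python3 - <<'E'
from m import *
from bench import bot
st(bot);shot(bot,'wrist','w8',s=1.5625)
# block measurement world from w3 and yaw; tip z offset 0.03
print("clamped block TCP",wd(57,-1))
E
```

```text
time_s: 11.15
tool_pos: [0.5975, 0.0595, -0.005]
orientation: [-0.0, 0.998, 0.07, 0.0]
wrist_force: [-4.1, -3.5, 0.8]
grip_width: 0.235
finger_force: 30.0
time_s: 12.05
tool_pos: [0.5967, 0.0597, 0.1199]
orientation: [-0.0, 0.998, 0.07, -0.001]
wrist_force: [-0.5, -0.0, -1.3]
grip_width: 0.794
finger_force: 0.0
t 12.05 tcp [0.5967 0.0597 0.1199] hd (np.float64(7.982287465499407), array([-1.5e-03,  3.0e-04, -1.0e+00])) F [-0.5 -0.  -1.3] grip 69.9 0.0
clamped block TCP [0.6596 0.0152]
```

```bash
python3 -m crank '[{"x":-0.155,"y":-0.159,"z":0,"wx":0,"wy":0,"wz":0.0447,"hand":75},{"x":-0.155,"y":-0.159,"z":0,"wx":0,"wy":0,"wz":0.0447,"hand":75},{"x":-0.155,"y":-0.159,"z":0,"wx":0,"wy":0,"wz":0.0447,"hand":75},{"x":-0.155,"y":-0.159,"z":0,"wx":0,"wy":0,"wz":0.0447,"hand":75},{"x":-0.155,"y":-0.159,"z":0,"wx":0,"wy":0,"wz":0.0447,"hand":75},{"x":-0.155,"y":-0.159,"z":0,"wx":0,"wy":0,"wz":0.0447,"hand":75},{"x":-0.155,"y":-0.159,"z":0,"wx":0,"wy":0,"wz":0.0447,"hand":75},{"x":-0.155,"y":-0.159,"z":0,"wx":0,"wy":0,"wz":0.0447,"hand":75},{"x":-0.155,"y":-0.159,"z":0,"wx":0,"wy":0,"wz":0.0447,"hand":75},{"x":0,"y":0,"z":-0.3,"wx":0,"wy":0,"wz":0,"hand":75}]'; python3 -m crank '[{"x":0,"y":0,"z":0,"wx":0,"wy":0,"wz":0,"hand":75},{"x":0,"y":0,"z":0,"wx":0,"wy":0,"wz":0,"hand":75}]'; python3 - <<'E'
from m import *
from bench import bot
bot.camera('wrist');st(bot);c=shot(bot,'wrist','w9',s=1.5625)
for p in[(.4573,-.0981),(.4518,-.1342),(.4009,-.126),(.4073,-.0893)]:print(np.round(proj(c,[*p,.024]),1))
g=cv2.GaussianBlur(c["image"],(3,3),0)
e=cv2.Canny(g,40,100)
ls=cv2.HoughLinesP(e,1,np.pi/360,25,minLineLength=25,maxLineGap=4)
for l in ls[:,0]:
    if 60<l[1]<300 and 150<l[0]<400: print(l)
# blank check
c8=pickle.load(open("w8.pkl","rb"));e=cv2.Canny(c8["image"],40,100)
for v in (100,110,120,130):print("w8",v,np.where(e[v])[0])
E
```

```text
time_s: 13.1
tool_pos: [0.4305, -0.1146, 0.0862]
orientation: [0.002, 0.763, 0.647, 0.001]
wrist_force: [1.3, 0.3, 0.3]
grip_width: 0.855
finger_force: 0.0
time_s: 13.3
tool_pos: [0.4287, -0.1115, 0.084]
orientation: [-0.002, 0.764, 0.645, -0.001]
wrist_force: [0.7, 0.2, -0.2]
grip_width: 0.852
finger_force: 0.0
t 13.35 tcp [ 0.4299 -0.1118  0.0848] hd (np.float64(80.38735293941124), array([-1.6e-03,  8.0e-04, -1.0e+00])) F [-0.1  0.5  0.4] grip 75.1 0.0
[286.5 175.6]
[286.  218.4]
[223.7 218.8]
[222.6 175.1]
[388 255 462 243]
[357 255 397 299]
[226 172 285 172]
[195 106 286  79]
[258 211 285 210]
[387 250 445 241]
[208 100 242  90]
[151 260 168 232]
[377 162 413 152]
[251 179 286 179]
[276 297 311 292]
[283 277 309 274]
[323 264 343 318]
[176 297 188 266]
[233 165 281 165]
[354  67 361 101]
w8 100 [  0   3  12 195 204 207 209 210 213 222 225 229 230 281 284 285 348 349
 356 363 376 378 379 382 385 396 431]
w8 110 [  1   3   9 195 222 225 287 289 350 351 352 357 365 397 429]
w8 120 [  1   4  12  43  44  45 196 222 224 288 290 352 359 366 398 428]
w8 130 [  3  13 196 223 225 287 289 354 361 368 399 426]
```

```bash
python3 -m crank '[{"x":0,"y":0,"z":-0.3,"wx":0,"wy":0,"wz":0,"hand":75},{"x":0,"y":0,"z":-0.3,"wx":0,"wy":0,"wz":0,"hand":75},{"x":0,"y":0,"z":-0.15,"wx":0,"wy":0,"wz":0,"hand":75},{"x":0,"y":0,"z":-0.1,"wx":0,"wy":0,"wz":0,"hand":75},{"x":0,"y":0,"z":0,"wx":0,"wy":0,"wz":0,"hand":40},{"x":0,"y":0,"z":0,"wx":0,"wy":0,"wz":0,"hand":40},{"x":0,"y":0,"z":0,"wx":0,"wy":0,"wz":0,"hand":40},{"x":0,"y":0,"z":0,"wx":0,"wy":0,"wz":0,"hand":40},{"x":0,"y":0,"z":0,"wx":0,"wy":0,"wz":0,"hand":40},{"x":0,"y":0,"z":0,"wx":0,"wy":0,"wz":0,"hand":40}]'
```

```text
time_s: 14.4
tool_pos: [0.4311, -0.1124, -0.0161]
orientation: [0.001, 0.764, 0.645, 0.001]
wrist_force: [-0.5, 1.3, 6.8]
grip_width: 0.566
finger_force: 30.0
```

```bash
python3 -m crank '[{"x":0,"y":0,"z":0.25,"wx":0,"wy":0,"wz":0,"hand":40},{"x":0,"y":0,"z":0.375,"wx":0,"wy":0,"wz":0,"hand":40},{"x":0.318,"y":0.1745,"z":0,"wx":0,"wy":0,"wz":0.0322,"hand":40},{"x":0.318,"y":0.1745,"z":0,"wx":0,"wy":0,"wz":0.0322,"hand":40},{"x":0.318,"y":0.1745,"z":0,"wx":0,"wy":0,"wz":0.0322,"hand":40},{"x":0.318,"y":0.1745,"z":0,"wx":0,"wy":0,"wz":0,"hand":40},{"x":0.318,"y":0.1745,"z":0,"wx":0,"wy":0,"wz":0,"hand":40},{"x":0.318,"y":0.1745,"z":0,"wx":0,"wy":0,"wz":0,"hand":40},{"x":0,"y":0,"z":0,"wx":0,"wy":0,"wz":0,"hand":40},{"x":0,"y":0,"z":0,"wx":0,"wy":0,"wz":0,"hand":40}]'; python3 - <<'E'
from m import *
from bench import bot
bot.camera('wrist');s=st(bot);c=shot(bot,'wrist','w10',s=1.5625);print(bd(s["tool_pos"]))
E
```

```text
time_s: 15.4
tool_pos: [0.6591, 0.0139, 0.0578]
orientation: [-0.0, 0.657, 0.754, -0.0]
wrist_force: [-0.3, 0.2, -0.4]
grip_width: 0.564
finger_force: 30.0
t 15.45 tcp [0.6578 0.0134 0.0577] hd (np.float64(97.81410653902964), array([-1.8e-03, -2.0e-04, -1.0e+00])) F [-0.3  0.2 -0.3] grip 49.8 30.0
[55.  -2.6]
```

View pics/w10.png

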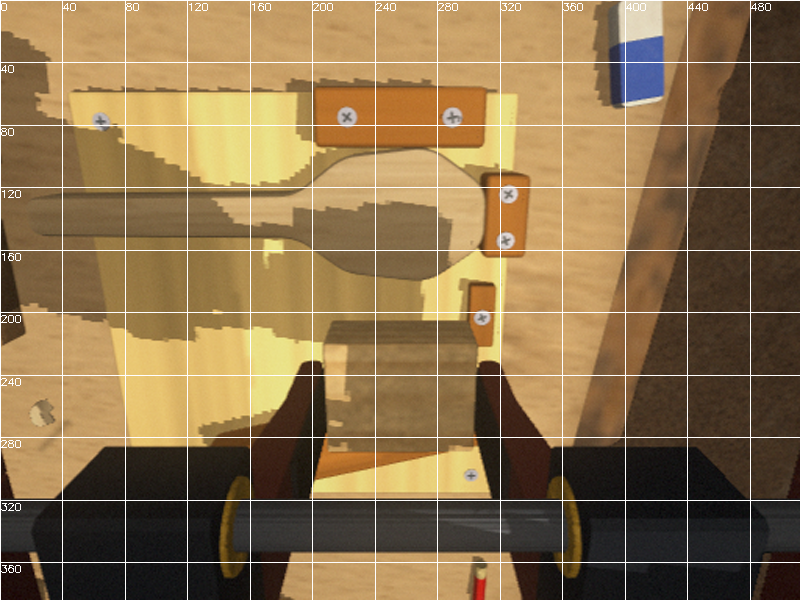

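The blank sits against the stop (display 484,215) and the fence (425,148). The block is held level, its top at display (326–477, 343–450).

```bash
python3 - <<'E'
from m import *
c=pickle.load(open("w10.pkl","rb"))
R=lambda x,y,z:bd(ray(c,x/1.5625,y/1.5625,z))
zt=.0577+.0161+.024
print("blk far L/R",R(326,343,zt),R(477,345,zt),"near",R(327,450,zt),R(475,448,zt))
print("bowl edges",R(420,149,.04),R(415,280,.04),"tip",R(484,220,.04),"hand",R(200,191,.04),R(200,238,.04))
print("fence",R(484,147,.042),R(316,147,.042),"keeper",R(470,300,.026),"stop",R(484,215,.038))
E
```

```text
blk far L/R [32.  18.6] [80.2 18. ] near [ 30.7 -20.8] [ 81.3 -19.9]
bowl edges [63.3 77. ] [61.9 23.9] tip [89.8 49.3] hand [-24.9  60.8] [-27.1  41.7]
fence [88.  77.8] [22.9 77.8] keeper [87.5 10.7] stop [90. 51.]
```

```bash
python3 -m crank '[{"x":0,"y":0,"z":-0.2,"wx":0,"wy":0,"wz":0,"hand":40},{"x":0,"y":0,"z":-0.15,"wx":0,"wy":0,"wz":0,"hand":40},{"x":0,"y":0,"z":-0.09,"wx":0,"wy":0,"wz":0,"hand":40},{"x":0,"y":0,"z":-0.02,"wx":0,"wy":0,"wz":0,"hand":40},{"x":0,"y":0,"z":0,"wx":0,"wy":0,"wz":0,"hand":40}]';python3 -m crank '[{"x":-0.002,"y":0.016,"z":0,"wx":0,"wy":0,"wz":0,"hand":40},{"x":-0.001,"y":0.009,"z":0,"wx":0,"wy":0,"wz":0,"hand":40},{"x":0,"y":0,"z":0,"wx":0,"wy":0,"wz":0,"hand":40},{"x":0,"y":0,"z":0,"wx":0,"wy":0,"wz":0,"hand":40}]';python3 -m crank '[{"x":-0.001,"y":0.008,"z":0,"wx":0,"wy":0,"wz":0,"hand":40},{"x":0,"y":0,"z":0,"wx":0,"wy":0,"wz":0,"hand":40}]'
```

```text
time_s: 16.0
tool_pos: [0.6578, 0.0129, 0.0029]
orientation: [-0.001, 0.658, 0.753, -0.001]
wrist_force: [-0.7, -0.1, -0.5]
grip_width: 0.564
finger_force: 30.0
time_s: 16.4
tool_pos: [0.6589, 0.0165, 0.003]
orientation: [0.0, 0.657, 0.754, 0.0]
wrist_force: [-0.8, 0.1, -1.1]
grip_width: 0.563
finger_force: 30.0
time_s: 16.6
tool_pos: [0.6586, 0.0176, 0.0028]
orientation: [-0.0, 0.657, 0.753, 0.0]
wrist_force: [-0.6, -0.1, -1.1]
grip_width: 0.571
finger_force: 30.0
```

Pushing on in 1 mm steps until it touches the bowl.

```bash
python3 -m crank '[{"x":-0.001,"y":0.008,"z":-0.005,"wx":0,"wy":0,"wz":0,"hand":40},{"x":0,"y":0,"z":0,"wx":0,"wy":0,"wz":0,"hand":40}]';python3 -m crank '[{"x":-0.001,"y":0.008,"z":-0.003,"wx":0,"wy":0,"wz":0,"hand":40},{"x":0,"y":0,"z":0,"wx":0,"wy":0,"wz":0,"hand":40}]'; python3 -m crank '[{"x":-0.001,"y":0.008,"z":0,"wx":0,"wy":0,"wz":0,"hand":40},{"x":0,"y":0,"z":0,"wx":0,"wy":0,"wz":0,"hand":40}]'
```

```text
time_s: 16.8
tool_pos: [0.6584, 0.0185, 0.0021]
orientation: [-0.0, 0.657, 0.753, -0.0]
wrist_force: [0.2, -0.2, -0.2]
grip_width: 0.567
finger_force: 30.0
time_s: 17.0
tool_pos: [0.6585, 0.0188, 0.002]
orientation: [0.0, 0.657, 0.754, -0.0]
wrist_force: [-0.1, -2.7, 2.6]
grip_width: 0.563
finger_force: 30.0
time_s: 17.2
tool_pos: [0.6585, 0.0191, 0.0021]
orientation: [0.001, 0.657, 0.754, -0.001]
wrist_force: [-0.7, -5.0, 1.7]
grip_width: 0.565
finger_force: 30.0
```

```bash
python3 -m crank '[{"x":0,"y":0,"z":0,"wx":0,"wy":0,"wz":0,"hand":60},{"x":0,"y":0,"z":0,"wx":0,"wy":0,"wz":0,"hand":60},{"x":0,"y":0,"z":0,"wx":0,"wy":0,"wz":0,"hand":60},{"x":0,"y":0,"z":0.3,"wx":0,"wy":0,"wz":0,"hand":60},{"x":0,"y":0,"z":0.4,"wx":0,"wy":0,"wz":0,"hand":50},{"x":0,"y":0,"z":0.28,"wx":0,"wy":0,"wz":0,"hand":50}]'; python3 -m crank '[{"x":-0.378,"y":0.155,"z":0,"wx":0,"wy":0,"wz":-0.01,"hand":50},{"x":-0.378,"y":0.155,"z":0,"wx":0,"wy":0,"wz":-0.01,"hand":50},{"x":-0.378,"y":0.155,"z":0,"wx":0,"wy":0,"wz":-0.01,"hand":50},{"x":-0.378,"y":0.155,"z":0,"wx":0,"wy":0,"wz":0,"hand":50},{"x":-0.378,"y":0.155,"z":0,"wx":0,"wy":0,"wz":0,"hand":50},{"x":0,"y":0,"z":-0.15,"wx":0,"wy":0,"wz":0,"hand":50},{"x":0,"y":0,"z":0,"wx":0,"wy":0,"wz":0,"hand":50},{"x":0,"y":0,"z":0,"wx":0,"wy":0,"wz":0,"hand":50}]'; python3 - <<'E'
from m import *
from bench import bot
bot.camera('wrist');s=st(bot);c=shot(bot,'wrist','w11',s=1.5625)
g=cv2.cvtColor(c["image"],cv2.COLOR_BGR2HSV)
# dark screws on handle
m=((c["image"].max(2)<95)).astype(np.uint8);m[300:]=0
n,_,stt,ce=cv2.connectedComponentsWithStats(m)
for i in range(1,n):
    if 8<stt[i,4]<200:print(stt[i],ce[i].round(1),ray(c,*ce[i],.055)[:2].round(4))
for p in([.4315,.1122,.055],[.4187,.1122,.026],[.4315,.1762,.026]):print(np.round(proj(c,p),1))
e=cv2.Canny(c["image"],40,100)
for l in cv2.HoughLinesP(e,1,np.pi/360,25,minLineLength=25,maxLineGap=4)[:,0]:
    if 60<l[1]<320 and 150<l[0]<370: print(l)
E
```

```text
time_s: 17.8
tool_pos: [0.6589, 0.0207, 0.1218]
orientation: [0.0, 0.657, 0.754, 0.001]
wrist_force: [1.2, 0.4, 0.6]
grip_width: 0.58
finger_force: 0.0
time_s: 18.6
tool_pos: [0.4321, 0.1135, 0.1017]
orientation: [0.0, 0.692, 0.722, 0.0]
wrist_force: [0.2, 0.9, 0.0]
grip_width: 0.571
finger_force: 0.0
t 18.65 tcp [0.4329 0.1133 0.1019] hd (np.float64(92.36591012604165), array([ 1.2e-03,  2.0e-04, -1.0e+00])) F [ 0.4 -0.8  0. ] grip 49.8 0.0
[252 187  10  10  75] [256.5 191.3] [0.4336 0.1225]
[253 207   9   9  69] [256.9 211.1] [0.4345 0.1064]
[ 12 253   7   6  14] [ 14.7 255.7] [0.2398 0.0597]
[ 38 283   6   5  14] [ 40.7 285.1] [0.2566 0.0329]
[ 44 284   9  10  25] [ 48.6 288.3] [0.2627 0.0301]
[  0 288   4  12  25] [  0.8 295. ] [0.2213 0.0218]
[509 291   3   9  15] [510.5 295.9] [0.6525 0.0387]
[ 31 292  14   8  51] [ 38.6 296.4] [0.2531 0.0218]
[253.3 203.9]
[238.6 192.1]
[256.7 116.1]
[351 285 448 285]
[199 319 312 319]
[332 211 459 199]
[340 264 434 256]
[367 250 419 246]
[253 113 287 245]
[211 266 248 263]
[357 199 389 197]
[270 185 285 243]
[185 293 198 257]
[246 165 246 132]
[330 256 350 284]
[156 120 200 116]
[244 250 272 250]
[198 318 211 262]
[332 243 332 205]
[315 261 327 298]
[184 299 201 249]
[230 231 230 195]
[336 219 337 250]
[301 262 311 306]
```

```bash
python3 -m crank '[{"x":0.008,"y":0.01,"z":-0.3,"wx":0,"wy":0,"wz":0.004,"hand":45},{"x":0,"y":0,"z":-0.25,"wx":0,"wy":0,"wz":0,"hand":45},{"x":0,"y":0,"z":-0.2,"wx":0,"wy":0,"wz":0,"hand":45},{"x":0,"y":0,"z":-0.09,"wx":0,"wy":0,"wz":0,"hand":45},{"x":0,"y":0,"z":0,"wx":0,"wy":0,"wz":0,"hand":5},{"x":0,"y":0,"z":0,"wx":0,"wy":0,"wz":0,"hand":5},{"x":0,"y":0,"z":0,"wx":0,"wy":0,"wz":0,"hand":5},{"x":0,"y":0,"z":0,"wx":0,"wy":0,"wz":0,"hand":5},{"x":0,"y":0,"z":0,"wx":0,"wy":0,"wz":0,"hand":5},{"x":0,"y":0,"z":0,"wx":0,"wy":0,"wz":0,"hand":5}]'
```

```text
time_s: 19.7
tool_pos: [0.4335, 0.1146, 0.0016]
orientation: [0.001, 0.688, 0.726, 0.001]
wrist_force: [-0.1, -0.2, 6.4]
grip_width: 0.205
finger_force: 30.0
```

```bash
python3 -m crank '[{"x":0,"y":0,"z":0.25,"wx":0,"wy":0,"wz":0,"hand":5},{"x":0,"y":0,"z":0.35,"wx":0,"wy":0,"wz":0,"hand":5}]'; python3 -m crank '[{"x":0.127,"y":-0.119,"z":0,"wx":0,"wy":0,"wz":-0.0473,"hand":5},{"x":0.127,"y":-0.119,"z":0,"wx":0,"wy":0,"wz":-0.0473,"hand":5},{"x":0.127,"y":-0.119,"z":0,"wx":0,"wy":0,"wz":-0.0473,"hand":5},{"x":0.127,"y":-0.119,"z":0,"wx":0,"wy":0,"wz":-0.0473,"hand":5},{"x":0.127,"y":-0.119,"z":0,"wx":0,"wy":0,"wz":-0.0473,"hand":5},{"x":0.127,"y":-0.119,"z":0,"wx":0,"wy":0,"wz":-0.0473,"hand":5},{"x":0.127,"y":-0.119,"z":0,"wx":0,"wy":0,"wz":-0.0473,"hand":5},{"x":0.127,"y":-0.119,"z":0,"wx":0,"wy":0,"wz":-0.0473,"hand":5},{"x":0.127,"y":-0.119,"z":0,"wx":0,"wy":0,"wz":-0.0473,"hand":5},{"x":0.127,"y":-0.119,"z":0,"wx":0,"wy":0,"wz":-0.0473,"hand":5}]';python3 -m crank '[{"x":0,"y":0,"z":0,"wx":0,"wy":0,"wz":0,"hand":5},{"x":0,"y":0,"z":0,"wx":0,"wy":0,"wz":0,"hand":5}]'; python3 - <<'E'
from m import *
from bench import bot
bot.camera('wrist');s=st(bot);c=shot(bot,'wrist','w12',s=1.5625);print(bd(s["tool_pos"]))
E
```

```text
time_s: 19.9
tool_pos: [0.4301, 0.1143, 0.0722]
orientation: [-0.002, 0.688, 0.726, -0.002]
wrist_force: [0.3, -0.4, -1.1]
grip_width: 0.202
finger_force: 30.0
time_s: 20.9
tool_pos: [0.585, -0.0288, 0.0727]
orientation: [-0.0, 0.998, 0.066, -0.0]
wrist_force: [0.1, -0.4, -0.2]
grip_width: 0.204
finger_force: 30.0
time_s: 21.1
tool_pos: [0.584, -0.0281, 0.0725]
orientation: [-0.0, 0.998, 0.071, -0.0]
wrist_force: [0.1, -0.3, -1.4]
grip_width: 0.203
finger_force: 30.0
t 21.15 tcp [ 0.5835 -0.0277  0.0724] hd (np.float64(8.119185427459687), array([-1.6e-03,  7.0e-04, -1.0e+00])) F [ 0.9  0.2 -0.9] grip 18.1 30.0
[-24.3 -33.2]
```

View pics/w12.png

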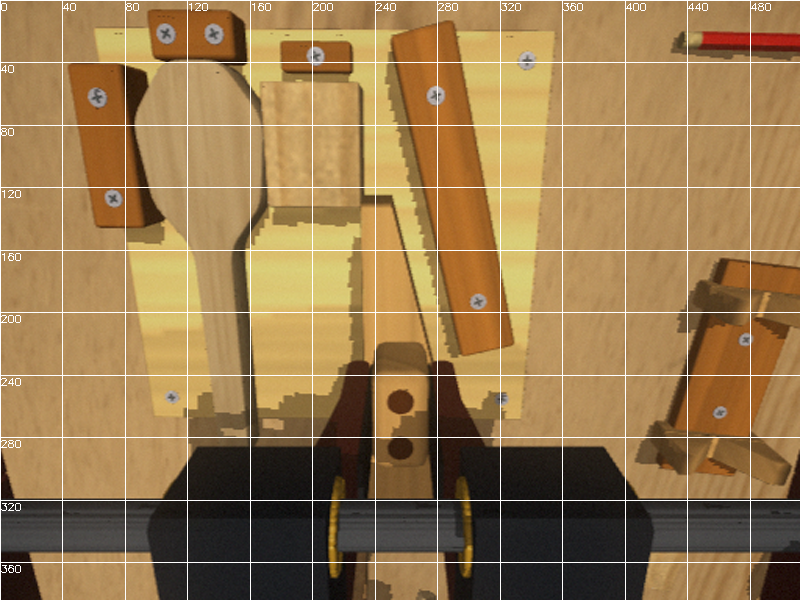

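The blank, block and cleat are in place, and the wedge is held straight with its thin end at display (362–392,195). The rest is at lower right, with screws at (746,340) and (720,412).

```bash
python3 - <<'E'
from m import *
c=pickle.load(open("w12.pkl","rb"));t=pickle.load(open("c0.pkl","rb"))["top"]
R=lambda x,y,z:bd(ray(c,x/1.5625,y/1.5625,z))
zt=.0724-.0016+.026
print("thin end",R(363,195,zt),R(391,195,zt),"straight edge",R(363,280,zt))
print("block",R(260,83,.042),R(359,83,.042),R(362,207,.042),R(265,207,.042))
print("cleat",R(391,38,.04),R(462,355,.04))
for z in(.01,.014):
    L(c,"rest screws w",(720,412),(746,340),z);L(t,"rest screws t",(347.25,159.75),(346.75,142.75),z,k=1)
    L(c,"rest far edge plank",(722,260),(800,268),z)
L(t,"V t",(345.2,168.5),(346.5,136.5),.014,k=1)
L(t,"pieces top outer near: L,R",(336.5,169),(362,169),.033,k=1);L(t,"far L,R",(337.5,137),(361,134),.033,k=1)
L(c,"far piece topedge L..",(700,283),(752,295),.033);L(c,"near piece L,R",(658,425),(785,485),.033)
E
```

```text
thin end [ 42.7 -21.5] [ 42.7 -30.5] straight edge [ 14.4 -21. ]
block [80.9 23. ] [ 81.1 -16.6] [ 31.9 -17. ] [31.7 24.7]
cleat [ 97.8 -29.4] [-37.7 -63.2]
rest screws w [ 0.5483 -0.2135] [ 0.5919 -0.2129] mid [ 0.5701 -0.2132] 0.0435 0.7
rest screws t [ 0.5462 -0.2148] [ 0.5899 -0.2141] mid [ 0.5681 -0.2145] 0.0437 0.9
rest far edge plank [ 0.632  -0.1859] [ 0.6336 -0.2265] mid [ 0.6328 -0.2062] 0.0407 -87.7
rest screws w [ 0.5502 -0.2104] [ 0.5931 -0.2099] mid [ 0.5716 -0.2101] 0.0429 0.7
rest screws t [ 0.5453 -0.2138] [ 0.5888 -0.2131] mid [ 0.5671 -0.2135] 0.0435 0.9
rest far edge plank [ 0.6326 -0.1833] [ 0.6341 -0.2232] mid [ 0.6334 -0.2033] 0.04 -87.7
V t [ 0.523  -0.2084] [ 0.605  -0.2127] mid [ 0.564  -0.2106] 0.0821 -3.0
pieces top outer near: L,R [ 0.5173 -0.1827] [ 0.5188 -0.2446] mid [ 0.5181 -0.2136] 0.062 -88.6
far L,R [ 0.5976 -0.1859] [ 0.6066 -0.2438] mid [ 0.6021 -0.2149] 0.0587 -81.1
far piece topedge L.. [ 0.6231 -0.1641] [ 0.621  -0.1902] mid [ 0.622  -0.1771] 0.0262 -94.8
near piece L,R [ 0.5473 -0.1668] [ 0.5218 -0.2444] mid [ 0.5346 -0.2056] 0.0817 -108.2
```

```bash
python3 -m crank '[{"x":0,"y":0,"z":-0.2,"wx":0,"wy":0,"wz":0,"hand":5},{"x":0,"y":0,"z":-0.15,"wx":0,"wy":0,"wz":0,"hand":5},{"x":0,"y":0,"z":-0.08,"wx":0,"wy":0,"wz":0,"hand":5},{"x":0,"y":0,"z":0,"wx":0,"wy":0,"wz":0,"hand":5}]';  python3 -m crank '[{"x":0.082,"y":0.0175,"z":0,"wx":0,"wy":0,"wz":0,"hand":5},{"x":0.082,"y":0.0175,"z":0,"wx":0,"wy":0,"wz":0,"hand":5},{"x":0.082,"y":0.0175,"z":0,"wx":0,"wy":0,"wz":0,"hand":5},{"x":0.082,"y":0.0175,"z":0,"wx":0,"wy":0,"wz":0,"hand":5},{"x":0,"y":0,"z":0,"wx":0,"wy":0,"wz":0,"hand":5},{"x":0,"y":0,"z":0,"wx":0,"wy":0,"wz":0,"hand":5}]'; python3 -c "
from m import *
from bench import bot
s=st(bot);print(bd(s['tool_pos']))"
```

```text
time_s: 21.6
tool_pos: [0.5834, -0.0275, 0.0203]
orientation: [-0.0, 0.998, 0.07, -0.001]
wrist_force: [-0.3, -0.7, -1.6]
grip_width: 0.205
finger_force: 30.0
time_s: 22.2
tool_pos: [0.6243, -0.0198, 0.0209]
orientation: [-0.0, 0.998, 0.07, -0.0]
wrist_force: [-0.3, -0.5, -0.9]
grip_width: 0.203
finger_force: 30.0
t 22.2 tcp [ 0.6243 -0.0198  0.0209] hd (np.float64(7.98308305499296), array([-2.e-04,  1.e-04, -1.e+00])) F [-0.3 -0.5 -0.9] grip 17.9 30.0
[ 17.2 -30.9]
```

```bash
python3 -m crank '[{"x":0.033,"y":0.0045,"z":-0.01,"wx":0,"wy":0,"wz":0,"hand":5},{"x":0.033,"y":0.0065,"z":0,"wx":0,"wy":0,"wz":0,"hand":5},{"x":0.033,"y":0.0065,"z":0,"wx":0,"wy":0,"wz":0,"hand":5},{"x":0,"y":0,"z":0,"wx":0,"wy":0,"wz":0,"hand":5}]'; python3 -m crank '[{"x":0.033,"y":0.0055,"z":0,"wx":0,"wy":0,"wz":0,"hand":5},{"x":0.016,"y":0.0022,"z":0,"wx":0,"wy":0,"wz":0,"hand":5},{"x":0,"y":0,"z":0,"wx":0,"wy":0,"wz":0,"hand":5}]'; python3 -c "
from m import *
from bench import bot
s=st(bot);print(bd(s['tool_pos']))"
```

```text
time_s: 22.6
tool_pos: [0.6368, -0.0178, 0.0199]
orientation: [0.0, 0.998, 0.069, 0.0]
wrist_force: [-0.2, -0.8, -0.6]
grip_width: 0.201
finger_force: 30.0
time_s: 22.9
tool_pos: [0.6422, -0.0168, 0.0198]
orientation: [-0.0, 0.998, 0.069, 0.0]
wrist_force: [0.1, 0.2, -1.7]
grip_width: 0.202
finger_force: 30.0
t 22.9 tcp [ 0.6422 -0.0168  0.0198] hd (np.float64(7.967100925637356), array([ 2.e-04,  1.e-04, -1.e+00])) F [ 0.1  0.2 -1.7] grip 17.8 30.0
[ 35.4 -30.4]
```

```bash
for i in 1 2 3; do python3 -m crank '[{"x":0.016,"y":0.0025,"z":0,"wx":0,"wy":0,"wz":0,"hand":5},{"x":0,"y":0,"z":0,"wx":0,"wy":0,"wz":0,"hand":5}]' | egrep 'tool_pos|force:'; done
```

```text
tool_pos: [0.6436, -0.0163, 0.0197]
wrist_force: [-0.5, 1.9, -1.5]
finger_force: 30.0
tool_pos: [0.6451, -0.0159, 0.0196]
wrist_force: [-1.5, 1.6, -2.0]
finger_force: 30.0
tool_pos: [0.6465, -0.0154, 0.0194]
wrist_force: [-3.9, 2.9, -1.1]
finger_force: 30.0
```

```bash
for i in 1 2 3; do python3 -m crank '[{"x":0.016,"y":0.0045,"z":0,"wx":0,"wy":0,"wz":0,"hand":5},{"x":0,"y":0,"z":0,"wx":0,"wy":0,"wz":0,"hand":5}]' | egrep 'tool_pos|force:'; done
```

```text
tool_pos: [0.6482, -0.0147, 0.0193]
wrist_force: [-4.5, 2.8, -1.3]
finger_force: 30.0
tool_pos: [0.649, -0.0144, 0.0193]
wrist_force: [-7.1, 3.0, 1.2]
finger_force: 30.0
tool_pos: [0.6493, -0.0142, 0.0193]
wrist_force: [-11.5, 0.7, 4.8]
finger_force: 30.0
```

Tightening (11.5 N). A few more small steps should bring it to about 18 N.

```bash
for i in 1 2; do python3 -m crank '[{"x":0.014,"y":0.002,"z":0,"wx":0,"wy":0,"wz":0,"hand":5},{"x":0,"y":0,"z":0,"wx":0,"wy":0,"wz":0,"hand":5}]' | egrep 'tool_pos|force:'; done; python3 -c "
from m import *
from bench import bot
s=st(bot);print(bd(s['tool_pos']))"
```

```text
tool_pos: [0.6492, -0.0142, 0.0194]
wrist_force: [-15.7, -0.6, 8.9]
finger_force: 30.0
tool_pos: [0.6493, -0.0142, 0.0194]
wrist_force: [-18.0, -1.5, 12.5]
finger_force: 30.0
t 24.5 tcp [ 0.6493 -0.0142  0.0194] hd (np.float64(7.989535256183472), array([-1.310e-02, -3.000e-04, -9.999e-01])) F [-18.   -1.5  12.5] grip 18.5 30.0
[ 42.8 -28.8]
```

```bash
python3 -m crank '[{"x":0.008,"y":0.001,"z":-0.02,"wx":0,"wy":0,"wz":0,"hand":5},{"x":0,"y":0,"z":0,"wx":0,"wy":0,"wz":0,"hand":5},{"x":0,"y":0,"z":0,"wx":0,"wy":0,"wz":0,"hand":5}]' | egrep 'tool_pos|force:'; python3 -m crank '[{"x":0,"y":0,"z":0,"wx":0,"wy":0,"wz":0,"hand":30},{"x":0,"y":0,"z":0,"wx":0,"wy":0,"wz":0,"hand":30},{"x":0,"y":0,"z":0,"wx":0,"wy":0,"wz":0,"hand":30},{"x":0,"y":0,"z":0.2,"wx":0,"wy":0,"wz":0,"hand":30},{"x":0,"y":0,"z":0.4,"wx":0,"wy":0,"wz":0,"hand":50},{"x":0,"y":0,"z":0.4,"wx":0,"wy":0,"wz":0,"hand":60},{"x":-0.3,"y":0,"z":0.15,"wx":0,"wy":0,"wz":0,"hand":60},{"x":-0.3,"y":0,"z":0,"wx":0,"wy":0,"wz":0,"hand":60},{"x":0,"y":0,"z":0,"wx":0,"wy":0,"wz":0,"hand":60},{"x":0,"y":0,"z":0,"wx":0,"wy":0,"wz":0,"hand":60}]';python3 - <<'E'
from m import *
from bench import bot
bot.camera('wrist');s=st(bot);c=shot(bot,'wrist','w13',s=1.5625)
m=((c["image"].max(2)<95)).astype(np.uint8);m[285:]=0
n,_,stt,ce=cv2.connectedComponentsWithStats(m)
for i in range(1,n):
    if 20<stt[i,4]<200:print(stt[i],ce[i].round(1),"board",bd(ray(c,*ce[i],.073)))
e=cv2.Canny(c["image"],40,100)
for x,y in((55,-17),(60,78),(90,50)):
    print((x,y),np.round(proj(c,[*wd(x,y),.042]),1))
v=int(proj(c,[*wd(55,0),.042])[1]);u=np.where(e[v])[0];print(v,[(int(k),*bd(ray(c,k,v,.042))) for k in u if 100<k<400])
E
```

```text
tool_pos: [0.6506, -0.014, 0.0187]
wrist_force: [-22.5, -0.4, 23.4]
finger_force: 30.0
time_s: 25.8
tool_pos: [0.5862, -0.0139, 0.1558]
orientation: [0.0, 0.998, 0.069, 0.001]
wrist_force: [0.2, 0.3, -0.2]
grip_width: 0.685
finger_force: 0.0
t 25.85 tcp [ 0.5872 -0.014   0.1557] hd (np.float64(7.959659138319522), array([ 2.1e-03, -2.0e-04, -1.0e+00])) F [0.2 0.  0.2] grip 60.0 0.0
[495  29  17  22 199] [502.1  39.7] board [ 102.1 -208.5]
[184  40  14  21  79] [194.1  52.4] board [92.4 27.6]
[440  51  72   4 115] [479.7  52.3] board [  93.1 -193.1]
[217  64  22   1  22] [227.5  64. ] board [84.1  2. ]
[422 153   7  13  40] [424.9 159. ] board [   9.4 -164. ]
[394 237  15  22 155] [400.  248.9] board [ -75.3 -154.3]
(55, -17) [252.3 101.4]
(60, 78) [145.8  95.2]
(90, 50) [174.7  59.2]
101 [(122, np.float64(55.0), np.float64(99.8)), (146, np.float64(55.1), np.float64(78.3)), (149, np.float64(55.1), np.float64(75.6)), (205, np.float64(55.2), np.float64(25.4)), (207, np.float64(55.2), np.float64(23.6)), (213, np.float64(55.3), np.float64(18.2)), (235, np.float64(55.3), np.float64(-1.5)), (241, np.float64(55.3), np.float64(-6.9)), (250, np.float64(55.4), np.float64(-15.0)), (252, np.float64(55.4), np.float64(-16.8)), (255, np.float64(55.4), np.float64(-19.5)), (258, np.float64(55.4), np.float64(-22.2)), (276, np.float64(55.4), np.float64(-38.3)), (306, np.float64(55.5), np.float64(-65.2)), (337, np.float64(55.6), np.float64(-93.0))]
```

Handle edges and seams match: bowl/block boundary at 23.6, block/wedge at −17, wedge/cleat at −38. Clamping is done, so on to the gouge.

```bash
python3 -m crank '[{"x":-0.0905,"y":0.381,"z":0,"wx":0,"wy":0,"wz":-0.034,"hand":60},{"x":-0.0905,"y":0.381,"z":0,"wx":0,"wy":0,"wz":-0.034,"hand":60},{"x":-0.0905,"y":0.381,"z":0,"wx":0,"wy":0,"wz":0,"hand":60},{"x":-0.0905,"y":0.381,"z":0,"wx":0,"wy":0,"wz":0,"hand":60},{"x":-0.0905,"y":0.381,"z":0,"wx":0,"wy":0,"wz":0,"hand":60},{"x":-0.0905,"y":0.381,"z":0,"wx":0,"wy":0,"wz":0,"hand":60},{"x":-0.0905,"y":0.381,"z":0,"wx":0,"wy":0,"wz":0,"hand":60},{"x":0,"y":0,"z":-0.3,"wx":0,"wy":0,"wz":0,"hand":60},{"x":0,"y":0,"z":0,"wx":0,"wy":0,"wz":0,"hand":60},{"x":0,"y":0,"z":0,"wx":0,"wy":0,"wz":0,"hand":60}]';python3 - <<'E'
from m import *
from bench import bot
bot.camera('wrist');s=st(bot);c=shot(bot,'wrist','w14',s=1.5625);im=c["image"].astype(int)
hsv=cv2.cvtColor(c["image"],cv2.COLOR_BGR2HSV)
red=((hsv[...,0]<6)|(hsv[...,0]>174))&(hsv[...,1]>170)&(hsv[...,2]>90);red[225:]=0
v,u=np.where(red);print("red",len(u),u.min(),u.max(),v.min(),v.max(),ray(c,u.mean(),v.mean(),.015)[:2])
for r in(205,215,225,230):
    d=np.where(im[r].max(1)<110)[0];d=d[(d>215)&(d<300)];
    if len(d):print(r,d.min(),d.max(),ray(c,(d.min()+d.max())/2,r,.015)[:2].round(4),np.linalg.norm(ray(c,d.min(),r,.015)-ray(c,d.max(),r,.015)).round(4))
E
```

```text
time_s: 26.9
tool_pos: [0.5097, 0.306, 0.1185]
orientation: [0.001, 0.999, -0.037, -0.001]
wrist_force: [-0.1, -0.3, 0.6]
grip_width: 0.684
finger_force: 0.0
t 26.95 tcp [0.5106 0.3059 0.1195] hd (np.float64(-4.311989458709096), array([-2.e-04, -3.e-04, -1.e+00])) F [-0.3 -0.4  0.8] grip 60.3 0.0
red 660 246 262 40 97 [0.613122   0.29943261]
205 241 268 [0.489  0.3086] 0.0259
215 242 267 [0.4788 0.3094] 0.0242
225 243 266 [0.4683 0.3102] 0.0225
230 242 267 [0.463  0.3106] 0.0246
```

```bash
python3 -m crank '[{"x":0,"y":0.008,"z":-0.35,"wx":0,"wy":0,"wz":0,"hand":60},{"x":0,"y":0,"z":-0.35,"wx":0,"wy":0,"wz":0,"hand":60},{"x":0,"y":0,"z":-0.25,"wx":0,"wy":0,"wz":0,"hand":60},{"x":0,"y":0,"z":-0.15,"wx":0,"wy":0,"wz":0,"hand":60},{"x":0,"y":0,"z":-0.07,"wx":0,"wy":0,"wz":0,"hand":60},{"x":0,"y":0,"z":0,"wx":0,"wy":0,"wz":0,"hand":15},{"x":0,"y":0,"z":0,"wx":0,"wy":0,"wz":0,"hand":15},{"x":0,"y":0,"z":0,"wx":0,"wy":0,"wz":0,"hand":15},{"x":0,"y":0,"z":0,"wx":0,"wy":0,"wz":0,"hand":15},{"x":0,"y":0,"z":0,"wx":0,"wy":0,"wz":0,"hand":15}]';python3 -m crank '[{"x":0,"y":0,"z":0,"wx":0,"wy":0,"wz":0,"hand":15}]'
```

```text
time_s: 28.0
tool_pos: [0.5106, 0.3076, -0.0199]
orientation: [-0.0, 0.999, -0.037, 0.001]
wrist_force: [-0.4, -0.8, 5.8]
grip_width: 0.338
finger_force: 30.0
time_s: 28.1
tool_pos: [0.5106, 0.3077, -0.0198]
orientation: [-0.0, 0.999, -0.037, 0.001]
wrist_force: [-0.3, -1.4, 6.6]
grip_width: 0.338
finger_force: 30.0
```

```bash
python3 -m crank '[{"x":0,"y":0,"z":0.2,"wx":0,"wy":0,"wz":0,"hand":15},{"x":0,"y":0,"z":0.4,"wx":0,"wy":0,"wz":0,"hand":15},{"x":0,"y":0,"z":0.4,"wx":0,"wy":0,"wz":0,"hand":15},{"x":0,"y":0,"z":0.1,"wx":0,"wy":0,"wz":0,"hand":15},{"x":0,"y":0,"z":0,"wx":0,"wy":0,"wz":0,"hand":15}]';python3 -m crank '[{"x":0.049,"y":-0.395,"z":0,"wx":0,"wy":0,"wz":0.01,"hand":15},{"x":0.049,"y":-0.395,"z":0,"wx":0,"wy":0,"wz":0.01,"hand":15},{"x":0.049,"y":-0.395,"z":0,"wx":0,"wy":0,"wz":0.0094,"hand":15},{"x":0.049,"y":-0.395,"z":0,"wx":0,"wy":0,"wz":0,"hand":15},{"x":0.049,"y":-0.395,"z":0,"wx":0,"wy":0,"wz":0,"hand":15},{"x":0.049,"y":-0.395,"z":0,"wx":0,"wy":0,"wz":0,"hand":15},{"x":0.049,"y":-0.395,"z":0,"wx":0,"wy":0,"wz":0,"hand":15},{"x":0.049,"y":-0.395,"z":0,"wx":0,"wy":0,"wz":0,"hand":15},{"x":0.049,"y":-0.395,"z":0,"wx":0,"wy":0,"wz":0,"hand":15},{"x":0.049,"y":-0.395,"z":0,"wx":0,"wy":0,"wz":0,"hand":15}]';python3 -m crank '[{"x":0.049,"y":-0.395,"z":0,"wx":0,"wy":0,"wz":0,"hand":15},{"x":0,"y":0,"z":0,"wx":0,"wy":0,"wz":0,"hand":15},{"x":0,"y":0,"z":0,"wx":0,"wy":0,"wz":0,"hand":15}]';python3 - <<'E'
from m import *
from bench import bot
bot.camera('wrist');s=st(bot);c=shot(bot,'wrist','w15',s=1.5625);im=c["image"].astype(int)
hsv=cv2.cvtColor(c["image"],cv2.COLOR_BGR2HSV)
red=((hsv[...,0]<6)|(hsv[...,0]>174))&(hsv[...,1]>170)&(hsv[...,2]>90);red[225:]=0;red[:,:200]=0;red[:,320:]=0
v,u=np.where(red);z=s["tool_pos"][2]+.0198+.015
if len(u):print("red",len(u),u.min(),u.max(),v.min(),v.max(),ray(c,u.mean(),v.mean(),z)[:2], z)
# rest: orange/brown mask
m=((hsv[...,0]>5)&(hsv[...,0]<16)&(hsv[...,1]>165)).astype(np.uint8);m[300:]=0
n,_,stt,ce=cv2.connectedComponentsWithStats(m)
for i in range(1,n):
    if stt[i,4]>150:print(stt[i],ce[i].round(1),ray(c,*ce[i],.01)[:2].round(4))
# where predicted rest pieces would be
for p in([.6105,-.1845,.033],[.6105,-.2425,.033],[.5265,-.1845,.033],[.5265,-.2425,.033]):print(np.round(proj(c,p),1))
cv2.imwrite("pics/w15raw.png",c["image"])
E
```

```text
time_s: 28.6
tool_pos: [0.5112, 0.3081, 0.1133]
orientation: [-0.001, 0.999, -0.037, 0.002]
wrist_force: [1.0, 0.0, -1.6]
grip_width: 0.341
finger_force: 30.0
time_s: 29.6
tool_pos: [0.5665, -0.1679, 0.1082]
orientation: [-0.001, 1.0, 0.009, -0.002]
wrist_force: [1.2, -0.5, -0.5]
grip_width: 0.342
finger_force: 30.0
time_s: 29.9
tool_pos: [0.5725, -0.2144, 0.1083]
orientation: [-0.001, 1.0, 0.008, -0.002]
wrist_force: [0.7, 0.6, -0.8]
grip_width: 0.339
finger_force: 30.0
t 29.95 tcp [ 0.5724 -0.2131  0.1086] hd (np.float64(0.9608504822083848), array([-0.0041,  0.0027, -1.    ])) F [-1.1  1.2 -1. ] grip 29.5 30.0
red 2349 240 274 0 104 [ 0.67424169 -0.21222416] 0.14337479414933668
[   0    0  107  190 7173] [44.2 98.8] [ 0.6452 -0.0315]
[230 118  15  15 187] [236.7 124.8] [ 0.6262 -0.1955]
[ 227  173   58  127 5490] [255.6 238.2] [ 0.5181 -0.2137]
[195 231  29  68 482] [211.2 263.6] [ 0.4895 -0.1699]
[288 232  24  40 329] [298.1 251.4] [ 0.5046 -0.2558]
[221.6 147.1]
[292.5 148.4]
[223.  240.3]
[287.7 241.4]
```

```bash
python3 -m crank '[{"x":0.025,"y":-0.006,"z":-0.2,"wx":0,"wy":0,"wz":0,"hand":15},{"x":0,"y":0,"z":-0.25,"wx":0,"wy":0,"wz":0,"hand":15},{"x":0,"y":0,"z":-0.22,"wx":0,"wy":0,"wz":0,"hand":15},{"x":0,"y":0,"z":-0.15,"wx":0,"wy":0,"wz":0,"hand":15},{"x":0,"y":0,"z":0,"wx":0,"wy":0,"wz":0,"hand":15},{"x":0,"y":0,"z":0,"wx":0,"wy":0,"wz":0,"hand":15}]'; for i in 1 2 3; do python3 -m crank '[{"x":0,"y":0,"z":-0.02,"wx":0,"wy":0,"wz":0,"hand":15},{"x":0,"y":0,"z":0,"wx":0,"wy":0,"wz":0,"hand":15}]' | egrep 'tool_pos|force:'; done
```

```text
time_s: 30.6
tool_pos: [0.5769, -0.2133, 0.0124]
orientation: [-0.0, 1.0, 0.01, -0.001]
wrist_force: [0.6, 0.0, -1.8]
grip_width: 0.336
finger_force: 30.0
tool_pos: [0.5781, -0.2149, 0.0112]
wrist_force: [-0.0, 1.0, -1.0]
finger_force: 30.0
tool_pos: [0.5775, -0.2149, 0.0081]
wrist_force: [-0.4, 0.2, -1.0]
finger_force: 30.0
tool_pos: [0.5772, -0.2149, 0.0052]
wrist_force: [-0.4, -0.3, -1.6]
finger_force: 30.0
```

```bash
for i in 1 2 3 4; do python3 -m crank '[{"x":0,"y":0,"z":-0.016,"wx":0,"wy":0,"wz":0,"hand":15},{"x":0,"y":0,"z":0,"wx":0,"wy":0,"wz":0,"hand":15}]' | egrep 'tool_pos|force:'; done
```

```text
tool_pos: [0.5772, -0.2148, 0.0032]
wrist_force: [0.1, 0.3, -1.6]
finger_force: 30.0
tool_pos: [0.5772, -0.2148, 0.0013]
wrist_force: [0.4, 0.3, -1.3]
finger_force: 30.0
tool_pos: [0.5773, -0.2148, -0.0006]
wrist_force: [-0.1, -0.3, -1.3]
finger_force: 30.0
tool_pos: [0.5776, -0.2147, -0.0019]
wrist_force: [-0.2, 1.2, 3.4]
finger_force: 30.0
```

```bash
python3 -m crank '[{"x":0,"y":0,"z":-0.01,"wx":0,"wy":0,"wz":0,"hand":15},{"x":0,"y":0,"z":0,"wx":0,"wy":0,"wz":0,"hand":15}]' | egrep 'tool_pos|force:'; python3 -m crank '[{"x":0,"y":0,"z":0,"wx":0,"wy":0,"wz":0,"hand":45},{"x":0,"y":0,"z":0,"wx":0,"wy":0,"wz":0,"hand":45},{"x":0,"y":0,"z":0,"wx":0,"wy":0,"wz":0,"hand":45},{"x":0,"y":0,"z":0.15,"wx":0,"wy":0,"wz":0,"hand":45},{"x":0,"y":0,"z":0.35,"wx":0,"wy":0,"wz":0,"hand":45},{"x":0,"y":0,"z":0.4,"wx":0,"wy":0,"wz":0,"hand":60},{"x":0,"y":0,"z":0.4,"wx":0,"wy":0,"wz":0,"hand":60},{"x":-0.3,"y":0,"z":0.2,"wx":0,"wy":0,"wz":0,"hand":60},{"x":-0.35,"y":-0.1,"z":0,"wx":0,"wy":0,"wz":0,"hand":60},{"x":-0.35,"y":-0.1,"z":0,"wx":0,"wy":0,"wz":0,"hand":60}]'; python3 -m crank '[{"x":0,"y":0,"z":0,"wx":0,"wy":0,"wz":0,"hand":60},{"x":0,"y":0,"z":0,"wx":0,"wy":0,"wz":0,"hand":60}]';python3 - <<'E'
from m import *
from bench import bot
bot.camera('wrist');s=st(bot);c=shot(bot,'wrist','w16',s=1.5625);im=c["image"].astype(int);k=c
hsv=cv2.cvtColor(c["image"],cv2.COLOR_BGR2HSV)
red=((hsv[...,0]<6)|(hsv[...,0]>174))&(hsv[...,1]>170)&(hsv[...,2]>90);red[225:]=0
n,_,stt,ce=cv2.connectedComponentsWithStats(red.astype(np.uint8))
for i in range(1,n):
    if stt[i,4]>60:print("red",stt[i],ce[i].round(1),ray(c,*ce[i],.033)[:2].round(4))
dark=(im.max(2)<105)&(im[...,2]>im[...,0]+8);dark[230:]=0
n,lab,stt,ce=cv2.connectedComponentsWithStats(dark.astype(np.uint8))
for i in range(1,n):
    if stt[i,4]>150:
        pts=np.argwhere(lab==i)[:,::-1].astype(np.float32);r=cv2.minAreaRect(pts);print("dark",stt[i],ce[i].round(1),r[2],ray(c,*ce[i],.033)[:2].round(4))
# wedge/board via this view: dark holes on wedge handle
E
```

```text
tool_pos: [0.5777, -0.2145, -0.0023]
wrist_force: [-1.3, 3.7, 9.8]
finger_force: 30.0
time_s: 33.2
tool_pos: [0.457, -0.2394, 0.1776]
orientation: [0.001, 1.0, 0.01, 0.001]
wrist_force: [-0.1, -1.3, -0.8]
grip_width: 0.685
finger_force: 0.0
time_s: 33.4
tool_pos: [0.4571, -0.2392, 0.1767]
orientation: [0.0, 1.0, 0.008, 0.0]
wrist_force: [-0.2, -0.3, 0.6]
grip_width: 0.688
finger_force: 0.0
t 33.45 tcp [ 0.4581 -0.2393  0.1767] hd (np.float64(0.9605800290693681), array([ 1.3e-03, -3.0e-04, -1.0e+00])) F [ 0.8 -0.5 -1.3] grip 60.0 0.0
dark [  3   0  47  30 273] [29.7 22.9] 62.44719314575195 [ 0.597  -0.0287]
dark [ 65   0  31  52 467] [81.2 28.9] 3.4336302280426025 [ 0.5927 -0.0754]
dark [ 214    0   32  132 2222] [230.5  58. ] 90.0 [ 0.5701 -0.2135]
dark [  354     0   158   230 29242] [440.4 125.2] 90.0 [ 0.511  -0.4243]
dark [ 60 156  23  65 465] [ 71.2 187.8] 74.93151092529297 [ 0.4387 -0.0428]
```

```bash
python3 -m crank '[{"x":-0.2,"y":-0.36,"z":0,"wx":0,"wy":0,"wz":0,"hand":60},{"x":-0.2,"y":-0.36,"z":0,"wx":0,"wy":0,"wz":0,"hand":60},{"x":-0.2,"y":-0.36,"z":0,"wx":0,"wy":0,"wz":0,"hand":60},{"x":-0.2,"y":-0.36,"z":0,"wx":0,"wy":0,"wz":0,"hand":60},{"x":-0.2,"y":-0.36,"z":0,"wx":0,"wy":0,"wz":0,"hand":60},{"x":-0.2,"y":-0.36,"z":0,"wx":0,"wy":0,"wz":0,"hand":60},{"x":0,"y":0,"z":0,"wx":0,"wy":0,"wz":0,"hand":60},{"x":0,"y":0,"z":0,"wx":0,"wy":0,"wz":0,"hand":60}]';python3 - <<'E'
from m import *
from bench import bot
st(bot);c=bot.camera("top");pickle.dump(c,open("t2.pkl","wb"));im=c["image"].astype(int)
hsv=cv2.cvtColor(c["image"],cv2.COLOR_BGR2HSV)
red=((hsv[...,0]<8)|(hsv[...,0]>172))&(hsv[...,1]>160)&(hsv[...,2]>80)
n,_,s,ce=cv2.connectedComponentsWithStats(red.astype(np.uint8))
for i in range(1,n):
    if s[i,4]>12:print("red",s[i],ce[i].round(1),ray(c,*ce[i],.03)[:2].round(4))
dark=(im.max(2)<100)&(im[...,2]>im[...,0]+12);dark[:,:320]=0;dark[:,375:]=0;dark[230:]=0
n,lab,s,ce=cv2.connectedComponentsWithStats(dark.astype(np.uint8))
for i in range(1,n):
    if s[i,4]>30:
        p=np.argwhere(lab==i)[:,::-1]; w=np.array([ray(c,*q,.035)[:2] for q in p]);a=np.polyfit(w[:,0],w[:,1],1)
        print("handle",s[i],w.min(0).round(4),w.max(0).round(4),"hd",np.degrees(np.arctan(a[0])).round(1),"y at rest ctr",np.polyval(a,.5685).round(4))
d=pickle.load(open("c0.pkl","rb"))["top"]["image"].astype(int)
diff=np.abs(d-im).max(2)
print("chisel/offcut change",diff[185:290,368:390].mean(),diff[185:222,245:276].mean())
h=(im.max(2)<95)&(np.indices(im.shape[:2])[1]>255)&(np.indices(im.shape[:2])[1]<290);h[:105]=0;h[160:]=0
n,_,s,ce=cv2.connectedComponentsWithStats(h.astype(np.uint8))
for i in range(1,n):
    if s[i,4]>2:print("wh",s[i],bd(ray(c,*ce[i],.073)))
E
```

```text
time_s: 34.3
tool_pos: [0.3139, -0.499, 0.1758]
orientation: [-0.0, 1.0, 0.008, 0.0]
wrist_force: [0.2, 0.8, 0.1]
grip_width: 0.686
finger_force: 0.0
t 34.3 tcp [ 0.3139 -0.499   0.1758] hd (np.float64(0.9344080998484788), array([ 3.e-04,  1.e-03, -1.e+00])) F [0.2 0.8 0.1] grip 60.4 0.0
red [350  87   8   3  16] [353.1  88.4] [ 0.7258 -0.2269]
red [320  88  24   5  60] [331.7  90.1] [ 0.7199 -0.1731]
red [344  99   6   8  39] [346.5 102.4] [ 0.6884 -0.2099]
red [345 111   5   6  25] [347.  113.6] [ 0.6592 -0.2108]
handle [ 320    0   55   73 3891] [ 0.7665 -0.2839] [ 0.9672 -0.1429] hd -1.2 y at rest ctr -0.2063
handle [342 128  15  49 319] [ 0.5002 -0.2295] [ 0.6207 -0.1963] hd 1.9 y at rest ctr -0.2105
chisel/offcut change 5.341991341991342 4.435047951176983
wh [270 137   3   2   3] [-25.5 -26. ]
wh [274 136   9   2  13] [-25.8 -43.8]
wh [286 146   3   1   3] [-50.5 -60.7]
```

```bash
python3 - <<'E'
from m import *
c=pickle.load(open("w13.pkl","rb"));im=c["image"]
for v in(85,101,115):
    print(v,[(u,*map(int,im[v,u])) for u in range(244,264)])
e=cv2.Canny(im,30,80)
# handle of wedge: thick end edge, along column through wedge centre
for y in(-30,-45):
    u0=[proj(c,[*wd(x,y),.044]) for x in range(-60,20,4)]
    print(y,[(x,*map(int,im[int(q[1]),int(q[0])])) for x,q in zip(range(-60,20,4),u0)])
print("thick end expected x",42.8-56)
E
```

```text
85 [(244, 91, 153, 196), (245, 85, 149, 194), (246, 86, 146, 192), (247, 88, 148, 193), (248, 90, 150, 193), (249, 91, 154, 195), (250, 89, 148, 186), (251, 65, 117, 153), (252, 74, 135, 183), (253, 79, 152, 206), (254, 85, 158, 210), (255, 86, 162, 214), (256, 88, 162, 216), (257, 86, 161, 213), (258, 87, 159, 212), (259, 81, 155, 207), (260, 87, 157, 210), (261, 84, 157, 211), (262, 88, 161, 215), (263, 86, 160, 214)]
101 [(244, 85, 146, 189), (245, 80, 141, 182), (246, 82, 140, 183), (247, 85, 147, 192), (248, 92, 152, 196), (249, 91, 155, 196), (250, 95, 153, 195), (251, 71, 121, 160), (252, 73, 136, 183), (253, 81, 151, 207), (254, 86, 158, 211), (255, 79, 150, 202), (256, 62, 115, 159), (257, 63, 120, 164), (258, 71, 136, 184), (259, 80, 146, 197), (260, 71, 140, 190), (261, 77, 147, 198), (262, 79, 154, 204), (263, 84, 154, 208)]
115 [(244, 89, 147, 189), (245, 87, 147, 188), (246, 82, 141, 182), (247, 90, 150, 191), (248, 86, 148, 187), (249, 89, 147, 191), (250, 91, 148, 191), (251, 71, 123, 161), (252, 58, 103, 138), (253, 52, 96, 132), (254, 50, 97, 132), (255, 50, 93, 130
[... 345 characters left out ...]
(-28, 97, 173, 214), (-24, 98, 173, 211), (-20, 99, 178, 216), (-16, 56, 107, 135), (-12, 59, 108, 146), (-8, 83, 155, 207), (-4, 84, 158, 212), (0, 86, 159, 212), (4, 89, 160, 212), (8, 86, 159, 209), (12, 83, 154, 209), (16, 51, 97, 134)]
-45 [(-60, 100, 179, 217), (-56, 100, 178, 219), (-52, 100, 171, 210), (-48, 90, 164, 200), (-44, 92, 163, 201), (-40, 96, 171, 209), (-36, 93, 167, 209), (-32, 97, 173, 212), (-28, 97, 171, 210), (-24, 96, 174, 212), (-20, 101, 179, 218), (-16, 59, 111, 138), (-12, 58, 109, 153), (-8, 90, 164, 218), (-4, 90, 164, 218), (0, 85, 159, 216), (4, 89, 164, 219), (8, 84, 160, 215), (12, 86, 161, 215), (16, 86, 162, 214)]
thick end expected x -13.200000000000003
```

The block/wedge seam is closed, with no board showing between them. The wedge's thick end is where it jammed, and the gouge lies in both notches. Handing in.

```bash
python3 -c "
from bench import bot
print(bot.job_done())"
```

```text
the job is handed in; nothing more can be done
None
```

I handed the job in at about 34 s: the blank, block and wedge are clamped on the board, the gouge lies in both notches pointing away, and the chisel and offcut look unmoved. No verdict came back, and I inferred the clamp's grip from the 22 N jam and closed seams rather than measuring it.

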